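# Unhook the T-hook from its anchor bracket and bin both

### The arm

A 6-joint arm with a two-finger parallel gripper is mounted at the origin on a cart in front of the work surface, level with it; the furniture and walls round the work are solid. World frame = base frame: x ahead of the robot, y to its left, z up, the work surface at z = 0. Lengths are in mm, angles in rad, forces in N, time in s.
With the tool pointing down it reaches from about 225 to 875 mm from the base axis. Payload 3.4 kg.
Tool frame: the origin (TCP) lies midway between the tips of the shut fingers; the grasp point (between the pads) lies r.tcp_to_grasp behind it (r.tcp_to_grasp is the distance from the TCP to the grasp point, in mm); z points along the fingers, y is the direction in which the jaws open and shut (so a half turn about z gives the same grasp; the last joint's range is limited). The gripper opens to 85 mm and grips with 20 to 120 N. Pads are 22 mm wide; open, the fingers measure 114 mm over their backs; the gripper's body (76 mm by 85 mm) begins 54 mm behind the grasp point. The pads swing forward as they close: fully open they stand 13 mm farther back than shut.
Start: joints at [-1.254, 0.276, 1.505, -0, 1.361, -0.121], TCP at [243.774, -520.804, 231.328] pointing down, gripper open.
Joint ranges: [-2.89, 2.89], [-0.75, 2.08], [0.22, 2.7], [-1.18, 4.32], [0.11, 2.71], [-2.7, 2.7]. Speed limits (rad/s): [2.57, 2.57, 3.14, 3.14, 3.14, 3.14].

### API

Orientations are given as a unit quaternion [x, y, z, w].
In Python, from bench import r gives the robot as it stands.
- The arm moves only by the shell command python3 -m jog 'ROWS' [FORCE]. ROWS is JSON, a list of rows, each a list of 3 entries, a list of its own where there are three numbers: the shift along the tool's x, y, z in cm, then the turn, a rotation vector about the tool's x, y, z in rad, then the closure, from 0 (fully open) to 1 (shut). In form: [[[x, y, z], [ax, ay, az], claw], ...]. A call has 1 to 8 rows; each row shifts and turns the pose as measured when the row begins, along the tool's axes as they then stand; what a row does not reach is not made up. A row lasts 1/12 s, in which the tool goes at most 41.7 mm and 7.16 degrees, less where a joint would pass 70% of its speed; a pose out of reach is approached as far as the arm can. A call with a gripper value outside its range is refused whole. The fingers move at their own pace and stop on an object; FORCE is the grip in N (left out, the last holds). Time passes only in rows, so rows that do not move let the fingers close. It gives the time, the measured TCP pose, the force and the opening at its end, in the units of the state.
- r.observe(): the state, without advancing time (a new reading comes with each control period).
- r.capture(name): name is "side" or "top"; returns the picture (400x640x3 uint8, blue, green, red); there is no depth.
- r.camera_info(name): a dict with "intrinsics" (3x3 intrinsics, pixels), "extrinsics" (4x4, takes a point from world to camera coordinates). Camera axes: x right, y up, looking along -z (the intrinsics and any distortion apply to the point x, -y, -z); pixel columns grow to the right and rows downward; lengths in mm; the calibration is good to about 2 mm. A picture is of the moment at which its call begins. camera_info takes no time and is no camera call.
- r.close_job(): hands the job in, once; it reports no verdict.
Trained networks look in the newest picture that a camera, given by its name, has taken for a name from the list of things; names that differ only in an ending like _2 or _b are one class to them, and where a whole thing is asked for, a point or a joint stands for the part that bears it (a point fixed in the world has none). Each returns a list of dicts, best first, with "conf" (0 to 1); they miss things now and then, are a little off and sometimes report something else, mostly with a low value. They report only what shows in the picture. A call takes as long as a camera call. They do not tell look-alikes from the thing itself.
- r.trace(camera, query): "mask" (400x640 bool, what is visible of it) and "centre" ([column, row] in pixels, amid what is visible of it).
- r.spot_point(camera, query): "centre" ([column, row] in pixels: a listed point, or the origin of a listed thing).
The state is a dict: "time_s": time; "joints": joint angles; "joint_velocities": joint speeds; "joint_efforts": joint torques, N m; "tcp_pos": TCP position; "eef_rot": TCP orientation; "contact_force": force on the tool from outside, world axes, zero at the start; "moment": the same for the moment, N m; "grip_width": finger opening in mm.
Only numpy, scipy, OpenCV 4.12 (cv2) and the standard library are available. Lean on these libraries where they do the work, as an engineer would, in place of code of your own. Each camera call takes 0.05 s, during which the arm holds its last target.

### The job

The dark T-hook is still hooked into the slotted steel anchor bracket. Twist the hook about a quarter turn so that its cross head lines up with the slot, lift it out, and put it in the round metal dish. Stand the bracket flat, feet down, in the rectangular grey tray.

Things in the scene. Friction and masses are not known exactly. Their poses are not given: they have to be found in the camera images.
- hook_center (a point): Dark steel T-hook, 92 mm tall, upright through the bracket's slot. Point: on its axis, half-way up; z up, x along the cross head (50x14x12 mm high, at the foot). Grip its flat eye tab: 28 mm along x, 10 mm thick (y), 4 to 46 mm above the point. Start: head under the slot plate, 60-120 deg from the slot, 16 mm play in height; within 10 deg of the slot, either way round, it passes. 0.2 kg.
- bracket_center (a point): Bright steel anchor bracket, a bridge 86 (x) by 50 (y) by 38 mm high, loose on the bench, 0.4 kg. Point: its middle, 19 mm up; z up. Top plate 10 mm thick with a closed slot 62 mm (x) by 26 mm (y) in its middle; a leg at each x end, open below along the long sides. Grip from above across the 50 mm width, on the plate's outer edges, 9 to 19 mm above the point.
- dish: round bare metal dish for the hook, fixed on the bench: 156 mm across the rim, about 136 mm inside at the floor, 34 mm high, floor 4 mm thick. Origin at the centre of its underside, on the bench top.
- tray: rectangular grey plastic tray for the bracket, fixed on the bench: 150 mm (x) by 140 mm (y) outside, 25 mm high, walls and floor about 4 mm thick. Origin at the centre of its underside, on the bench top; x along its longer side.
There are look-alikes about, which are no part of the job. Of the things that look like the part that bears hook_center, the largest one is meant.

How it is judged (in metres and radians):
On the way:
1. the hook and the bracket are apart (centres more than 90 mm from each other) (distance between hook_center and bracket_center above 0.09 m), for 0.2 s.
At the end, for the whole second after the job is handed in: Both at rest: the hook in the dish, standing or fallen over (centre within 60 mm of the dish's axis and under 60 mm above the bench); the bracket feet down in the tray (centre within 55 mm of the tray's axis, under 33 mm above the bench, tilted less than 10 degrees) (horizontal distance between hook_center and dish below 0.06 m and height (world z) of hook_center below 0.06 m and linear speed of each of hook, bracket below 0.03 m/s and horizontal distance between bracket_center and tray below 0.055 m and height (world z) of bracket_center below 0.033 m and angle between bracket_center's own z axis and vertical below 0.17 rad); the robot touches nothing.
It also fails if it takes over 58 s, if anything falls off the work surface, if the arm or the gripper's body presses on something with over 40 N, if the wrist force passes 120 N, or if a joint passes its speed limit or range.

## Working session

There is one attempt and no reset: what is moved stays moved. The work goes in short steps, Python scripts to look and compute and a shell command to move; the robot and the scene stay as the last step left them, time stands still between calls to the robot, and variables do not carry over. Pictures are saved under pics/ and viewed, and the job is handed in when it is done.

```bash
ls; mkdir -p pics; cat > h.py <<'E'
import numpy as np, cv2
from bench import r
def cam(n):
    i=r.camera_info(n); return np.array(i["intrinsics"]),np.array(i["extrinsics"]),i
def proj(n,p):
    K,E,_=cam(n); q=E@np.append(p,1); v=np.array([q[0],-q[1],-q[2]]); u=K@v; return u[:2]/u[2]
def ray(n,px,z):
    K,E,_=cam(n); d=np.linalg.inv(K)@np.array([px[0],px[1],1]); d=np.array([d[0],-d[1],-d[2]])
    R=E[:3,:3];o=-R.T@E[:3,3];d=R.T@d; s=(z-o[2])/d[2]; return o+s*d
def tri(pa,pb):
    A=[];B=[]
    for n,px in(("top",pa),("side",pb)):
        o=ray(n,px,0);o2=ray(n,px,100);d=(o2-o)/np.linalg.norm(o2-o);M=np.eye(3)-np.outer(d,d);A.append(M);B.append(M@o)
    X=np.linalg.solve(sum(A),sum(B));return X
E
python3 - <<'E'
from h import *
for n in("top","side"):
    cv2.imwrite(f"pics/{n}0.png",r.capture(n)); K,E,i=cam(n); print(n,i.keys(),K,E)
    for q in("hook_center","bracket_center","dish","tray"):
        print(q,[(round(d["conf"],2),np.round(d["centre"]).tolist()) for d in r.spot_point(n,q)],[(round(d["conf"],2),np.round(d["centre"]).tolist(),int(d["mask"].sum())) for d in r.trace(n,q)])
print(r.observe(),r.tcp_to_grasp)
E
```

```text
pics
top dict_keys(['intrinsics', 'extrinsics']) [[421.27810454   0.         316.74827332]
 [  0.         421.27810454 202.01079942]
 [  0.           0.           1.        ]] [[-1.85652058e-03 -9.99897287e-01  1.42115840e-02 -1.45405055e+02]
 [ 9.83885573e-01  7.14470111e-04  1.78797841e-01 -5.00346847e+02]
 [-1.78789630e-01  1.43145143e-02  9.83783189e-01 -8.17068852e+02]
 [ 0.00000000e+00  0.00000000e+00  0.00000000e+00  1.00000000e+00]]
hook_center [(0.72, [217.0, 158.0]), (0.61, [221.0, 258.0])] [(0.65, [228.0, 201.0], 285), (0.62, [214.0, 159.0], 195)]
bracket_center [(0.93, [227.0, 209.0])] [(0.83, [231.0, 211.0], 569)]
dish [(0.81, [317.0, 199.0]), (0.42, [230.0, 204.0])] [(0.93, [317.0, 196.0], 4128)]
tray [(0.65, [404.0, 193.0])] [(0.95, [409.0, 191.0], 4769)]
side dict_keys(['intrinsics', 'extrinsics']) [[433.53151765   0.         324.07919811]
 [  0.         433.53151765 204.3067726 ]
 [  0.           0.           1.        ]] [[-9.98438311e-01 -5.45540882e-02  1.20329142e-02  4.76288187e+02]
 [ 3.96555741e-02 -5.40384466e-01  8.40483233e-01 -1.67236448e+02]
 [-3.93493965
[... 507 characters left out ...]
'joints': array([-1.25404492e+00,  2.75876786e-01,  1.50489712e+00,  2.08182550e-05,
        1.36066448e+00, -1.20991802e-01]), 'joint_velocities': array([-0.00034481,  0.00111166,  0.00025933,  0.00144311,  0.00024754,
       -0.00144975]), 'joint_efforts': array([ 4.87216294e-04, -4.16645229e+01, -2.46101278e+01, -2.12082696e-04,
        1.48362988e-04, -1.10569687e-05]), 'tcp_pos': array([ 243.76105502, -520.82460027,  231.34241302]), 'eef_rot': array([9.76143546e-01, 2.17126165e-01, 1.76694223e-05, 7.57700346e-05]), 'contact_force': array([-1.0453858 , -0.68450169, -0.00307839]), 'moment': array([-0.01408484,  0.02147721,  0.03472217]), 'grip_width': 85.35492610178976} 18.700000000000003
```

```bash
python3 - <<'E'
from h import *
a=cv2.imread("pics/top0.png");b=cv2.imread("pics/side0.png")
c=cv2.resize(a[130:290,150:310],None,fx=3.7,fy=3.7,interpolation=cv2.INTER_CUBIC)
cv2.imwrite("pics/top0c.png",c)
c=cv2.resize(b[230:340,220:420],None,fx=4,fy=4,interpolation=cv2.INTER_CUBIC)
cv2.imwrite("pics/side0c.png",c)
print("hook",tri([228,201],[310,282]))
print("bracket",tri([227,209],[312,297]),ray("top",[229,210],19),ray("side",[312,297],19))
print("dish",ray("top",[317,199],0),"tray",ray("top",[404,193],0),ray("side",[310,189],0))
for m,n,q in(("top",'top','dish'),("top",'top','tray'),("side",'side','tray'),("side",'side','dish')):
    pass
E
```

```text
hook [501.06856321  36.38685767  42.98626755]
bracket [493.24943976  43.42682169  14.34845667] [488.00138029  38.31636865  19.        ] [495.19818163  47.57792174  19.        ]
dish [ 515.26793878 -146.921279      0.        ] tray [ 528.70815033 -336.22044035    0.        ] [ 530.56770766 -340.6861601     0.        ]
```

View pics/top0.png

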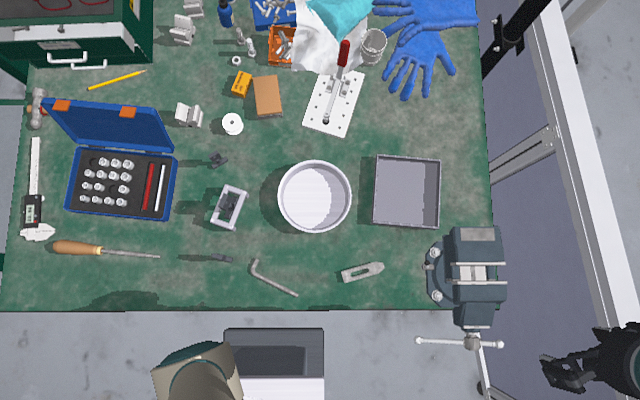

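View pics/side0.png

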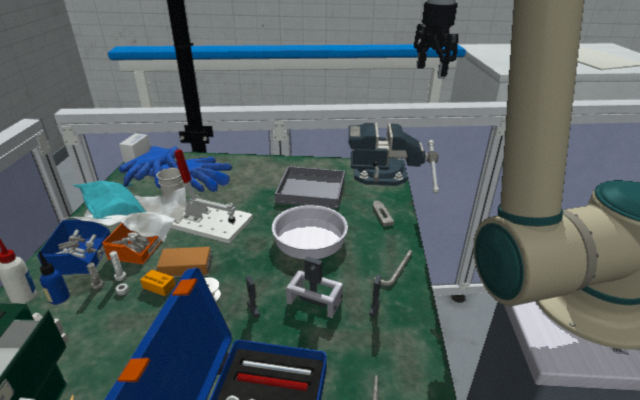

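View pics/top0c.png

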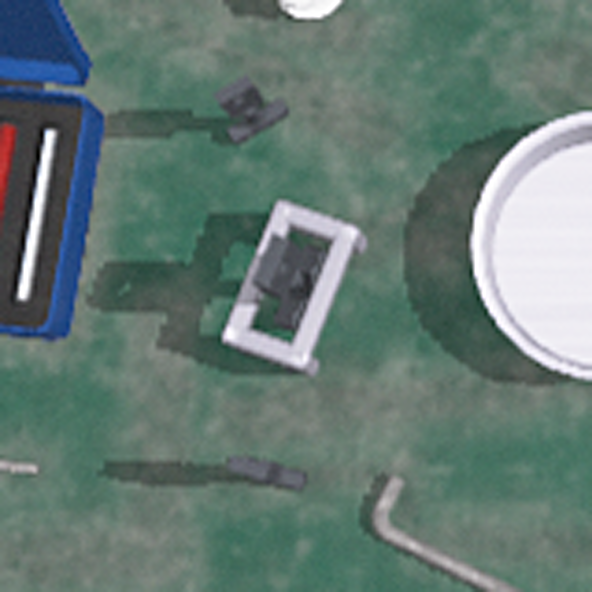

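View pics/side0c.png

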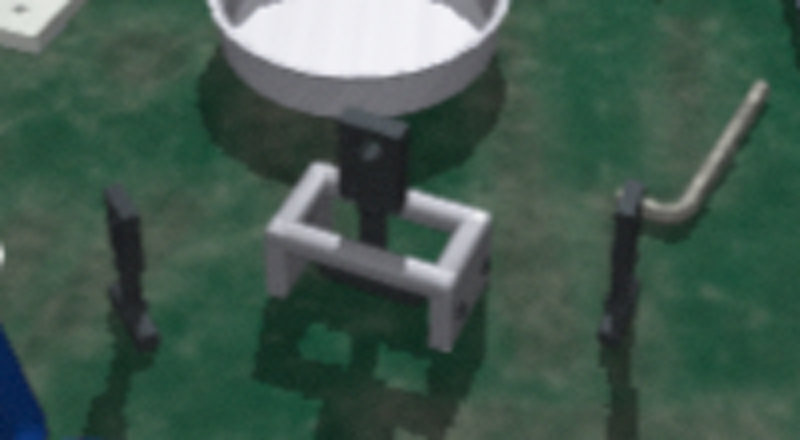

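The likely hooks are the middle one at top (228,201) / side (311,276), and the smaller ones at top (217,158) / side (252,298) and top (221,258) / side (377,292). The middle one is meant: it is the largest and the only one sitting in the bracket. Next I'll measure the yaws in enlarged crops.

```bash
python3 - <<'E'
from h import *
a=cv2.imread("pics/top0.png");b=cv2.imread("pics/side0.png")
c=cv2.resize(a[176:236,200:260],None,fx=10,fy=10,interpolation=cv2.INTER_CUBIC)
c=cv2.convertScaleAbs(c,alpha=1.6,beta=10)
cv2.imwrite("pics/top0d.png",c)
c=cv2.resize(b[250:320,280:350],None,fx=8.5,fy=8.5,interpolation=cv2.INTER_CUBIC)
c=cv2.convertScaleAbs(c,alpha=1.6,beta=10)
cv2.imwrite("pics/side0d.png",c)
E
```

```text
(no output)
```

View pics/top0d.png

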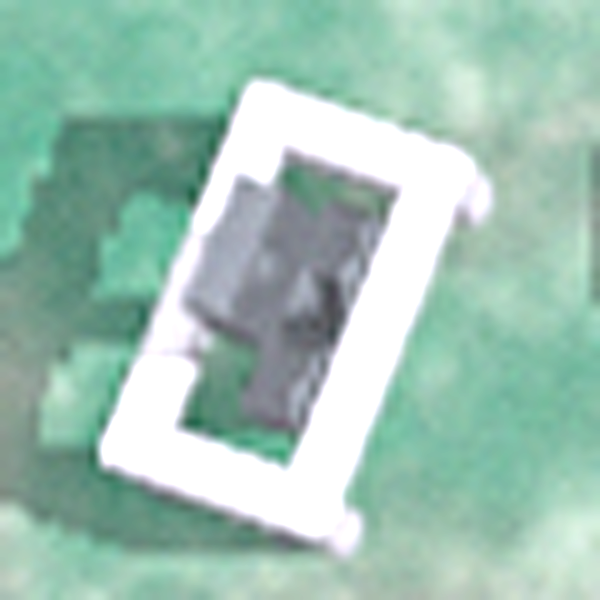

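View pics/side0d.png

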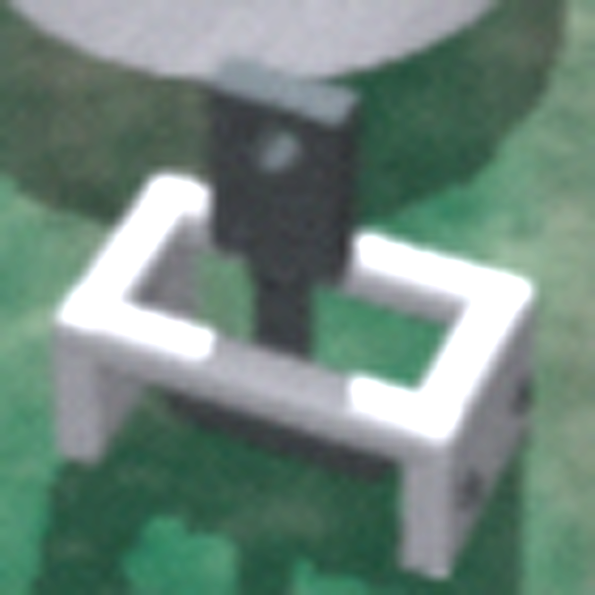

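```bash
cat >> h.py <<'E'
def box(c,yaw,lo,hi):
    R=np.array([[np.cos(yaw),-np.sin(yaw),0],[np.sin(yaw),np.cos(yaw),0],[0,0,1]])
    P=[R@np.array([x,y,z])+c for x in(lo[0],hi[0]) for y in(lo[1],hi[1]) for z in(lo[2],hi[2])]
    E=[(0,1),(2,3),(4,5),(6,7),(0,2),(1,3),(4,6),(5,7),(0,4),(1,5),(2,6),(3,7)]
    return P,E
def draw(img,n,b,x0,y0,s,col):
    P,E=b; q=[((proj(n,p)-[x0,y0]+0.5)*s).astype(int) for p in P]
    for i,j in E: cv2.line(img,tuple(map(int,q[i])),tuple(map(int,q[j])),col,1,cv2.LINE_AA)
def overlay(imgs,hook,hyaw,br,byaw,name,wins={"top":(195,170),"side":(275,245)},s=8,w=70):
    out=[]
    for n in("top","side"):
        x0,y0=wins[n];c=cv2.resize(imgs[n][y0:y0+w,x0:x0+w],(400,400),interpolation=cv2.INTER_CUBIC);s=400/w
        if br is not None:
            draw(c,n,box(np.array(br),byaw,(-43,-25,9),(43,25,19)),x0,y0,s,(0,0,255))
            draw(c,n,box(np.array(br),byaw,(-31,-13,9),(31,13,19)),x0,y0,s,(0,0,255))
            draw(c,n,box(np.array(br),byaw,(-43,-25,-19),(43,25,19)),x0,y0,s,(0,160,255))
        if hook is not None:
            draw(c,n,box(np.array(hook),hyaw,(-14,-5,4),(14,5,46)),x0,y0,s,(255,255,0))
            draw(c,n,box(np.array(hook),hyaw,(-25,-7,-46),(25,7,-34)),x0,y0,s,(0,255,0))
        out.append(c)
    cv2.imwrite(name,np.hstack(out))
E
python3 - <<'E'
from h import *
im={n:cv2.imread(f"pics/{n}0.png") for n in("top","side")}
overlay(im,(492,42,46),np.radians(-21),(492,42,19),np.radians(-21),"pics/ov1.png")
overlay(im,(492,42,46),np.radians(69),(492,42,19),np.radians(-21),"pics/ov2.png")
E
```

```text
(no output)
```

View pics/ov1.png

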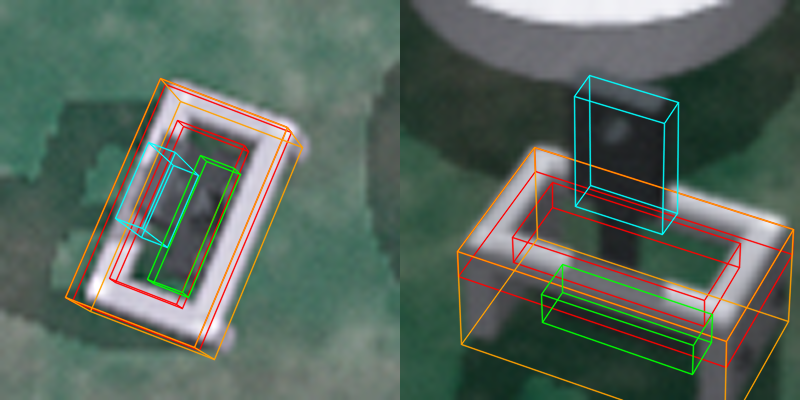

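View pics/ov2.png

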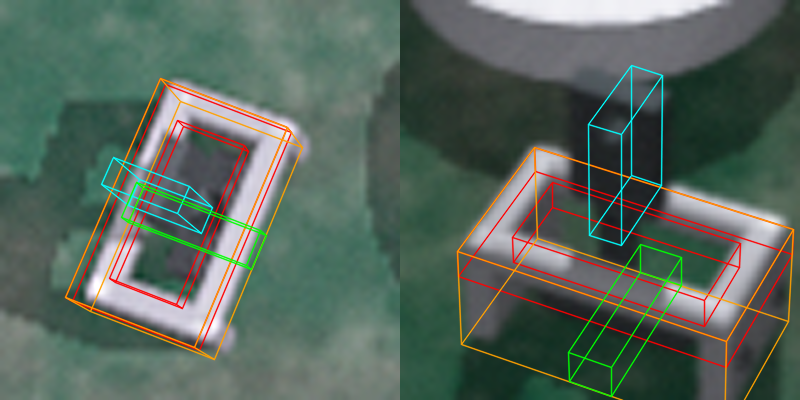

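```bash
python3 - <<'E'
from h import *
t=[(252,78),(478,158),(335,542),(102,460)]
t=[(200+x/10-.5,176+y/10-.5) for x,y in t]
s=[(160,178),(55,322),(438,443),(538,285)]
s=[(280+x/8.5-.5,250+y/8.5-.5) for x,y in s]
print([ray("top",p,38)[:2].round() for p in t]);print([ray("side",p,38)[:2].round() for p in s])
T=np.array([ray("top",p,38)[:2] for p in t]);S=np.array([ray("side",p,38)[:2] for p in s])
for P in(T,S): print(P.mean(0),[np.linalg.norm(P[i]-P[(i+1)%4]).round() for i in range(4)])
def corr(a,b): return tri(a,b).round()
# top: 0=+x left(+y); 1=+x,-y ;2=-x,-y;3=-x,+y ; side: left=+x, near=+y
for a,b in((0,1),(1,0),(2,3),(3,2)): print(corr(t[a],s[b]))
E
```

```text
[array([541.,  45.]), array([524.,  -2.]), array([444.,  25.]), array([461.,  73.])]
[array([523.,   4.]), array([539.,  47.]), array([462.,  75.]), array([444.,  30.])]
[492.6727847   35.43975832] [np.float64(50.0), np.float64(84.0), np.float64(51.0), np.float64(85.0)]
[491.94269312  38.96861885] [np.float64(47.0), np.float64(82.0), np.float64(48.0), np.float64(83.0)]
[540.  46.  37.]
[524.  -1.  34.]
[444.  26.  34.]
[462.  73.  36.]
```

```bash
python3 - <<'E'
from h import *
im={n:cv2.imread(f"pics/{n}0.png") for n in("top","side")}
a=np.radians
overlay(im,(497,37,46),a(-19),(492.5,36.5,19),a(-19),"pics/ov3.png")
overlay(im,(497,37,46),a(71),(492.5,36.5,19),a(-19),"pics/ov4.png")
E
```

```text
(no output)
```

View pics/ov3.png

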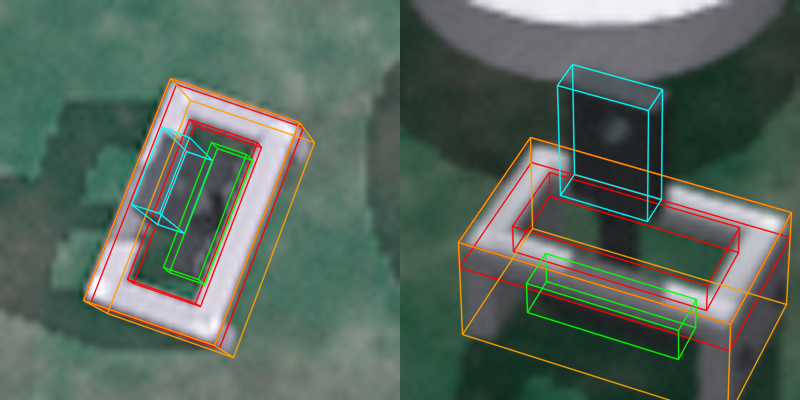

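View pics/ov4.png

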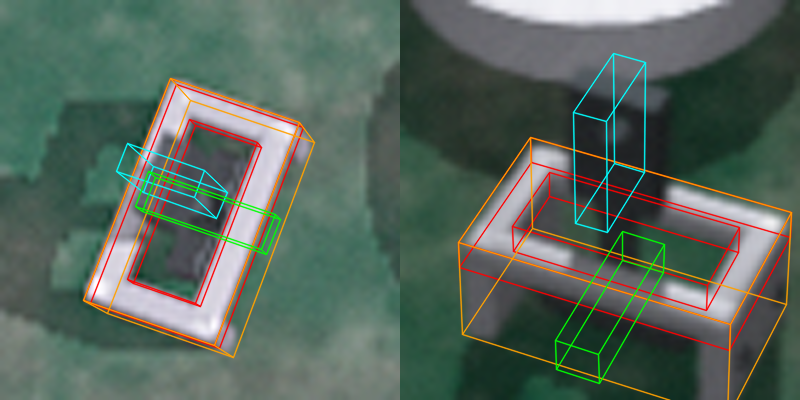

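```bash
python3 - <<'E'
from h import *
im={n:cv2.imread(f"pics/{n}0.png") for n in("top","side")}
def crop(n,x,y,w):
    c=im[n][y:y+w,x:x+w].astype(float)
    c=255*(c/255)**0.5
    return cv2.resize(np.clip(c,0,255).astype(np.uint8),(390,390),interpolation=cv2.INTER_CUBIC)
A=np.hstack([crop("top",205,180,50),crop("side",280,270,50)])
cv2.imwrite("pics/z1.png",A)
A=np.hstack([crop("top",200,140,40),crop("side",230,265,50)])
cv2.imwrite("pics/z2.png",A)
E
```

```text
(no output)
```

View pics/z1.png

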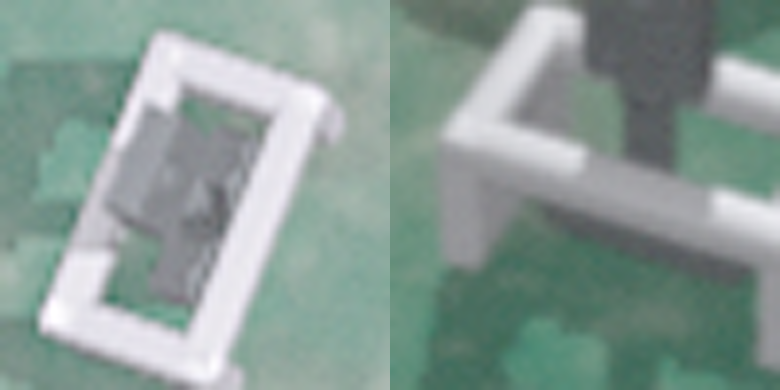

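View pics/z2.png

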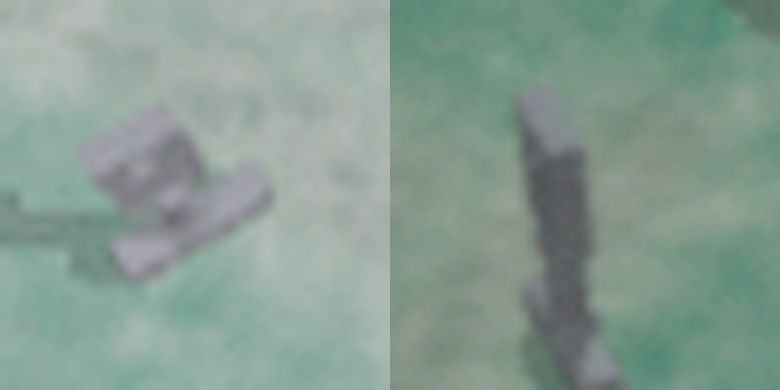

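```bash
python3 - <<'E'
from h import *
T=lambda x,y:(200+x/10-.5,176+y/10-.5)
S=lambda x,y:(280+x/8.5-.5,250+y/8.5-.5)
def show(n,a,b,z):
    p,q=ray(n,a,z),ray(n,b,z);d=q-p;print(n,z,p.round(),q.round(),np.linalg.norm(d).round(1),np.degrees(np.arctan2(d[1],d[0])).round(1))
show("side",S(210,88),S(345,125),92)
show("side",S(235,57),S(360,95),92)
show("side",S(212,238),S(345,285),50)
show("top",T(240,180),T(185,300),92)
show("top",T(280,190),T(235,330),92)
# head, z1 : side x 280+(u-390)/7.8, y 270+v/7.8 ; top 205+u/7.8,180+v/7.8
Z=lambda u,v:(205+u/7.8-.5,180+v/7.8-.5)
show("top",Z(255,135),Z(195,300),12)
W=lambda u,v:(280+(u-390)/7.8-.5,270+v/7.8-.5)
show("side",W(540,215),W(750,280),0)
E
```

```text
side 92 [508.  38.  92.] [482.  47.  92.] 27.9 161.3
side 92 [504.  29.  92.] [480.  38.  92.] 26.6 158.8
side 50 [509.  34.  50.] [482.  46.  50.] 29.5 156.8
top 92 [509.  36.  92.] [485.  45.  92.] 25.5 157.7
top 92 [507.  28.  92.] [479.  36.  92.] 28.6 164.4
top 12 [518.  23.  12.] [472.  38.  12.] 47.8 162.0
side 0 [520.  30.   0.] [472.  47.   0.] 51.0 160.9
```

The images disagree with the text. The hook's tab and head both measure about -20° yaw, and the bracket's slot -19°, so the head already looks lined up with the slot. I'll grip the tab and lift gently while watching the bracket, and only twist if it catches.

```bash
cat >> h.py <<'E'
from scipy.spatial.transform import Rotation as Ro
def toyaw(): 
    R=Ro.from_quat(r.observe()["eef_rot"]).as_matrix(); return np.degrees(np.arctan2(R[1,0],R[0,0])),R
def plan(goal,yaw=None,n=8,maxturn=0.12):
    o=r.observe();y0,R=toyaw();p=np.array(o["tcp_pos"]);d=np.array(goal,float)-p
    dy=0 if yaw is None else np.radians(-(yaw-y0))   # about tool z (down)
    print("tcp",p.round(1),"yaw",y0.round(1),"tilt",np.degrees(np.arccos(-R[2,2])).round(2),"t",round(o["time_s"],2),"F",np.round(o["contact_force"],1),"w",round(o["grip_width"],1),"q",np.round(o["joints"],2))
    per=max(-maxturn,min(maxturn,dy/n)); 
    rem=dy
    # level correction
    up=R.T@np.array([0,0,-1.]); cor=np.cross([0,0,1.],up); print("level",cor.round(3),"dist",np.linalg.norm(d).round(1),"turn",round(dy,3))
    Rk=R
    for k in range(n):
        s=Rk.T@(d/n)/10; t=per
        print("[[%.2f,%.2f,%.2f],[0,0,%.3f],C],"%(*s,t),end="")
        Rk=Rk@Ro.from_rotvec([0,0,t]).as_matrix()
    print()
E
python3 - <<'E'
from h import *
plan((494.5,36.5,160),-19.5,16)
E
```

```text
tcp [ 243.8 -520.8  231.3] yaw 25.1 tilt 0.01 t 0.9 F [-1.  -0.7 -0. ] w 85.4 q [-1.25  0.28  1.5   0.    1.36 -0.12]
level [ 0. -0.  0.] dist 615.3 turn 0.778
[[2.90,-2.49,0.45],[0,0,0.049],C],[[2.77,-2.63,0.45],[0,0,0.049],C],[[2.64,-2.76,0.45],[0,0,0.049],C],[[2.50,-2.89,0.45],[0,0,0.049],C],[[2.36,-3.00,0.45],[0,0,0.049],C],[[2.21,-3.11,0.45],[0,0,0.049],C],[[2.06,-3.22,0.45],[0,0,0.049],C],[[1.90,-3.31,0.45],[0,0,0.049],C],[[1.73,-3.40,0.45],[0,0,0.049],C],[[1.57,-3.48,0.45],[0,0,0.049],C],[[1.40,-3.56,0.45],[0,0,0.049],C],[[1.22,-3.62,0.45],[0,0,0.049],C],[[1.04,-3.67,0.45],[0,0,0.049],C],[[0.86,-3.72,0.45],[0,0,0.049],C],[[0.68,-3.76,0.45],[0,0,0.049],C],[[0.50,-3.79,0.45],[0,0,0.049],C],
```

```bash
python3 -m jog '[[[2.9,-2.5,0.3],[0,0,0.05],0],[[2.8,-2.6,0.3],[0,0,0.05],0],[[2.6,-2.8,0.3],[0,0,0.05],0],[[2.5,-2.9,0.3],[0,0,0.05],0],[[2.4,-3.0,0.4],[0,0,0.05],0],[[2.2,-3.1,0.4],[0,0,0.05],0],[[2.1,-3.2,0.4],[0,0,0.05],0],[[1.9,-3.3,0.4],[0,0,0.05],0]]'; python3 - <<'E'
from h import *
plan((494.5,36.5,160),-19.5,8)
E
```

```text
time_s: 1.57
tcp_pos: [376.1, -243.8, 200.9]
eef_rot: [1.0, 0.002, 0.001, 0.005]
contact_force: [-0.1, 0.5, 0.3]
grip_width: 85.7
tcp [ 376.1 -243.8  200.9] yaw 0.3 tilt 0.58 t 1.57 F [-0.1  0.5  0.3] w 85.7 q [-0.73  0.1   1.81 -0.01  1.22  0.84]
level [ 0.01  -0.003  0.   ] dist 307.0 turn 0.345
[[1.50,-3.50,0.48],[0,0,0.043],C],[[1.34,-3.56,0.48],[0,0,0.043],C],[[1.19,-3.62,0.48],[0,0,0.043],C],[[1.03,-3.67,0.48],[0,0,0.043],C],[[0.87,-3.71,0.48],[0,0,0.043],C],[[0.71,-3.74,0.48],[0,0,0.043],C],[[0.55,-3.77,0.48],[0,0,0.043],C],[[0.39,-3.79,0.48],[0,0,0.043],C],
```

```bash
python3 -m jog '[[[1.5,-3.5,0.5],[0,0,0.043],0],[[1.3,-3.6,0.5],[0,0,0.043],0],[[1.2,-3.6,0.5],[0,0,0.043],0],[[1.0,-3.7,0.5],[0,0,0.043],0],[[0.9,-3.7,0.5],[0,0,0.043],0],[[0.7,-3.7,0.5],[0,0,0.043],0],[[0.5,-3.8,0.5],[0,0,0.043],0],[[0.4,-3.8,0.5],[0.005,0,0.043],0]]'; python3 - <<'E'
from h import *
plan((494.5,36.5,130),-19.5,4)
for n in("top","side"):cv2.imwrite(f"pics/{n}1.png",r.capture(n))
E
```

```text
time_s: 2.23
tcp_pos: [500.9, 50.7, 159.4]
eef_rot: [0.984, -0.178, 0.007, 0.003]
contact_force: [0.1, 0.5, -0.8]
grip_width: 85.7
tcp [500.9  50.7 159.4] yaw -20.5 tilt 0.88 t 2.23 F [ 0.1  0.5 -0.8] w 85.7 q [-0.03  0.22  1.78 -0.01  1.13  1.9 ]
level [ 0.004 -0.015  0.   ] dist 33.3 turn -0.018
[[-0.04,0.39,0.74],[0,0,-0.005],C],[[-0.04,0.39,0.74],[0,0,-0.005],C],[[-0.04,0.39,0.74],[0,0,-0.005],C],[[-0.04,0.39,0.74],[0,0,-0.005],C],
```

View pics/side1.png

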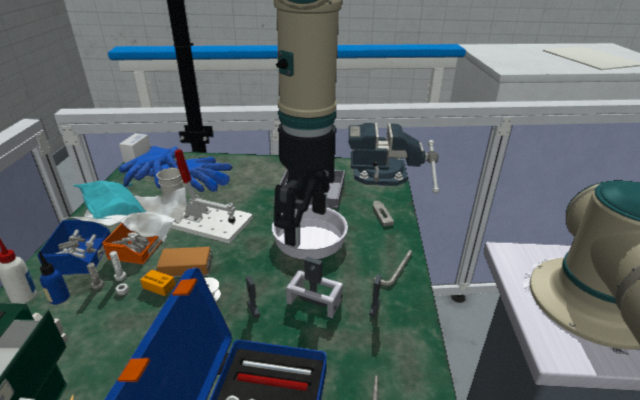

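```bash
python3 -m jog '[[[0,0,0],[0,0,0],0],[[0,0,0],[0,0,0],0]]'; python3 - <<'E'
from h import *
plan((494.5,36.5,130),-19.5,4)
print(proj("side",np.array(r.observe()["tcp_pos"])))
for n in("top","side"):cv2.imwrite(f"pics/{n}2.png",r.capture(n))
a=np.hstack([cv2.imread("pics/top2.png")[100:300,120:320],cv2.imread("pics/side2.png")[140:340,210:410]])
cv2.imwrite("pics/c2.png",cv2.resize(a,None,fx=2,fy=2))
E
```

```text
time_s: 2.5
tcp_pos: [502.0, 54.5, 158.5]
eef_rot: [0.985, -0.172, 0.006, 0.002]
contact_force: [-0.7, -0.2, 0.6]
grip_width: 85.5
tcp [502.   54.5 158.5] yaw -19.9 tilt 0.78 t 2.5 F [-0.7 -0.2  0.6] w 85.5 q [-0.03  0.22  1.78 -0.01  1.13  1.9 ]
level [ 0.002 -0.014  0.   ] dist 34.5 turn -0.006
[[-0.03,0.49,0.71],[0,0,-0.002],C],[[-0.03,0.48,0.71],[0,0,-0.002],C],[[-0.03,0.48,0.71],[0,0,-0.002],C],[[-0.03,0.48,0.71],[0,0,-0.002],C],
[306.89749    233.16985173]
```

View pics/c2.png

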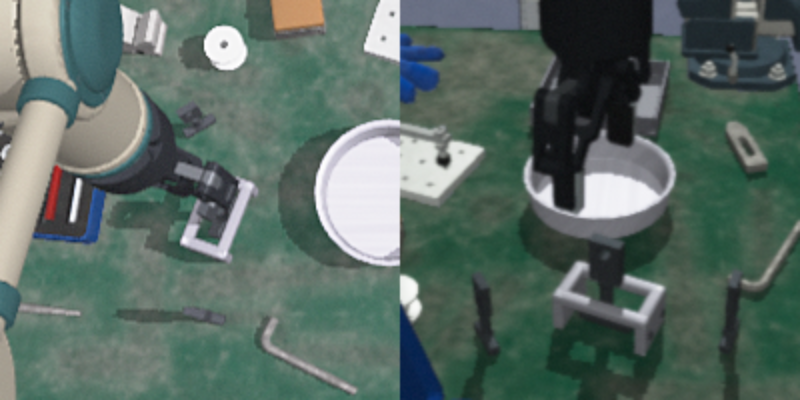

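```bash
python3 -m jog '[[[0,0.5,0.7],[0,-0.007,0],0],[[0,0.5,0.7],[0,-0.007,0],0],[[0,0.5,0.7],[0,0,0],0],[[0,0.45,0.7],[0,0,0],0],[[0,0,0],[0,0,0],0]]'; python3 - <<'E'
from h import *
plan((494.5,36.5,54),-19.5,4)
for n in("top","side"):cv2.imwrite(f"pics/{n}3.png",r.capture(n))
a=np.hstack([cv2.imread("pics/top3.png")[150:250,180:280],cv2.imread("pics/side3.png")[230:330,260:360]])
cv2.imwrite("pics/c3.png",cv2.resize(a,None,fx=4,fy=4,interpolation=cv2.INTER_CUBIC))
E
```

```text
time_s: 3.02
tcp_pos: [493.3, 28.4, 128.7]
eef_rot: [0.984, -0.177, -0.001, 0.002]
contact_force: [0.6, 0.7, -1.2]
grip_width: 84.8
tcp [493.3  28.4 128.7] yaw -20.4 tilt 0.21 t 3.02 F [ 0.6  0.7 -1.2] w 84.8 q [-0.08  0.24  1.83 -0.    1.07  1.85]
level [ 0.004  0.001 -0.   ] dist 75.1 turn -0.015
[[-0.04,-0.21,1.87],[0,0,-0.004],C],[[-0.04,-0.21,1.87],[0,0,-0.004],C],[[-0.04,-0.21,1.87],[0,0,-0.004],C],[[-0.04,-0.21,1.87],[0,0,-0.004],C],
```

View pics/c3.png

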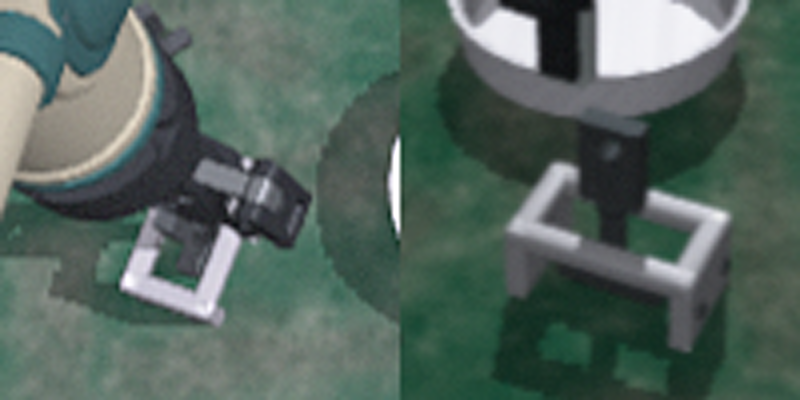

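```bash
python3 -m jog '[[[0,-0.4,0.5],[0,0,0],0],[[0,-0.4,1.2],[0,0,-0.008],0],[[0,0,1.5],[0,0,0],0],[[0,0,1.5],[0,0,0],0],[[0,0,0],[0,0,0],0]]'; python3 - <<'E'
from h import *
plan((494.5,36.5,54),-19.5,4)
for n in("top","side"):cv2.imwrite(f"pics/{n}4.png",r.capture(n))
a=np.hstack([cv2.imread("pics/top4.png")[150:250,180:280],cv2.imread("pics/side4.png")[230:330,260:360]])
cv2.imwrite("pics/c4.png",cv2.resize(a,None,fx=4,fy=4,interpolation=cv2.INTER_CUBIC))
E
```

```text
time_s: 3.53
tcp_pos: [500.5, 38.1, 82.6]
eef_rot: [0.985, -0.173, 0.004, 0.0]
contact_force: [-0.8, -0.1, 0.9]
grip_width: 85.6
tcp [500.5  38.1  82.6] yaw -19.9 tilt 0.45 t 3.53 F [-0.8 -0.1  0.9] w 85.6 q [-0.06  0.3   1.89 -0.    0.95  1.86]
level [-0.001 -0.008  0.   ] dist 29.2 turn -0.007
[[-0.13,0.09,0.71],[0,0,-0.002],C],[[-0.13,0.09,0.71],[0,0,-0.002],C],[[-0.13,0.09,0.71],[0,0,-0.002],C],[[-0.13,0.09,0.71],[0,0,-0.002],C],
```

View pics/c4.png

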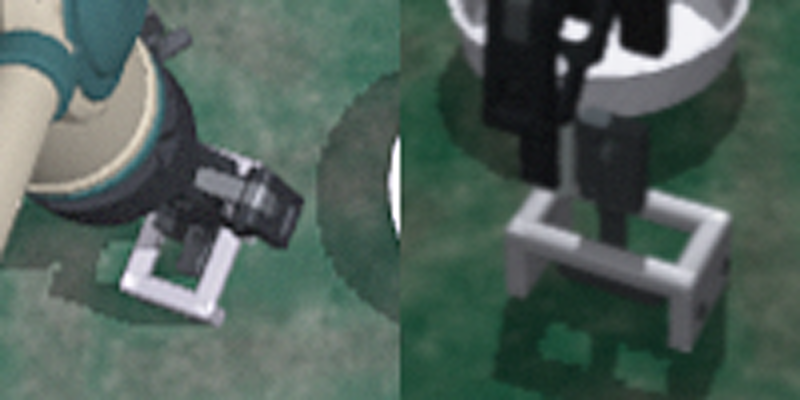

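```bash
python3 -m jog '[[[-0.3,0.1,0.4],[0,-0.004,0],0],[[-0.2,0.1,0.6],[0,0,0],0],[[0,0,0.6],[0,0,0],0],[[0,0,0.6],[0,0,0],0],[[0,0,0],[0,0,0],0]]'; python3 -m jog '[[[0,0,0],[0,0,0],0]]';  python3 - <<'E'
from h import *
plan((494.5,36.5,54),-19.5,4)
for n in("top","side"):cv2.imwrite(f"pics/{n}5.png",r.capture(n))
a=np.hstack([cv2.imread("pics/top5.png")[150:250,180:280],cv2.imread("pics/side5.png")[230:330,260:360]])
cv2.imwrite("pics/c5.png",cv2.resize(a,None,fx=4,fy=4,interpolation=cv2.INTER_CUBIC))
E
```

```text
time_s: 4.05
tcp_pos: [499.0, 38.1, 63.8]
eef_rot: [0.985, -0.172, 0.007, -0.001]
contact_force: [-0.7, -0.5, -0.1]
grip_width: 85.0
time_s: 4.13
tcp_pos: [499.0, 38.1, 63.6]
eef_rot: [0.985, -0.173, 0.007, -0.001]
contact_force: [0.2, 0.7, 0.3]
grip_width: 85.2
tcp [499.   38.1  63.6] yaw -19.9 tilt 0.79 t 4.13 F [0.2 0.7 0.3] w 85.2 q [-0.06  0.32  1.92  0.    0.89  1.85]
level [-0.004 -0.013  0.   ] dist 10.7 turn -0.006
[[-0.09,0.08,0.24],[0,0,-0.002],C],[[-0.09,0.08,0.24],[0,0,-0.002],C],[[-0.10,0.08,0.24],[0,0,-0.002],C],[[-0.10,0.08,0.24],[0,0,-0.002],C],
```

View pics/c5.png

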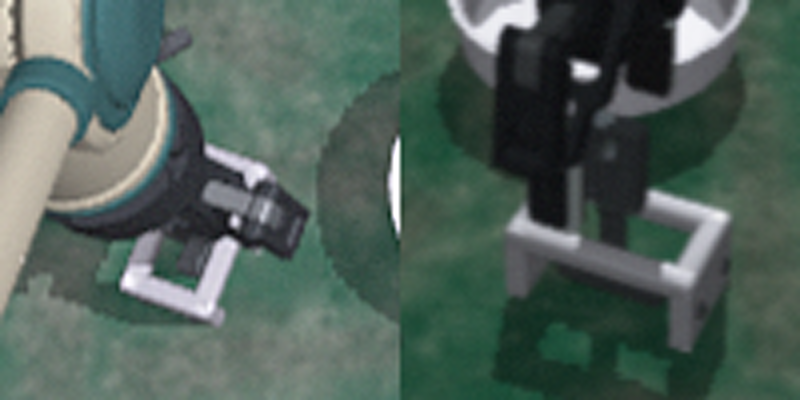

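```bash
python3 -m jog '[[[-0.4,0.1,0.4],[-0.004,-0.012,0],0],[[-0.2,0.1,0.4],[0,0,0],0],[[0,0,0.4],[0,0,0],0],[[0,0,0],[0,0,0],0]]'; python3 - <<'E'
from h import *
plan((494.5,36.5,54),-19.5,4)
E
```

```text
time_s: 4.57
tcp_pos: [492.8, 38.1, 51.2]
eef_rot: [0.985, -0.173, 0.001, 0.0]
contact_force: [-1.0, -0.4, -0.7]
grip_width: 85.2
tcp [492.8  38.1  51.2] yaw -19.9 tilt 0.09 t 4.57 F [-1.  -0.4 -0.7] w 85.2 q [-0.06  0.33  1.94 -0.    0.87  1.85]
level [ 0.    -0.002  0.   ] dist 3.7 turn -0.007
[[0.06,0.02,-0.07],[0,0,-0.002],C],[[0.05,0.02,-0.07],[0,0,-0.002],C],[[0.05,0.02,-0.07],[0,0,-0.002],C],[[0.05,0.02,-0.07],[0,0,-0.002],C],
```

Position good. Close with moderate grip.

```bash
python3 -m jog '[[[0.1,0.1,-0.2],[0,0,0],0],[[0,0,0],[0,0,0],1],[[0,0,0],[0,0,0],1],[[0,0,0],[0,0,0],1],[[0,0,0],[0,0,0],1],[[0,0,0],[0,0,0],1],[[0,0,0],[0,0,0],1],[[0,0,0],[0,0,0],1]]' 60; python3 - <<'E'
from h import *
plan((494.5,36.5,54),-19.5,4)
for n in("top","side"):cv2.imwrite(f"pics/{n}6.png",r.capture(n))
a=np.hstack([cv2.imread("pics/top6.png")[150:250,180:280],cv2.imread("pics/side6.png")[230:330,260:360]])
cv2.imwrite("pics/c6.png",cv2.resize(a,None,fx=4,fy=4,interpolation=cv2.INTER_CUBIC))
E
```

```text
time_s: 5.23
tcp_pos: [493.8, 36.6, 53.5]
eef_rot: [0.985, -0.173, 0.001, 0.0]
contact_force: [-0.1, -1.0, 0.3]
grip_width: 9.2
tcp [493.8  36.6  53.5] yaw -19.9 tilt 0.13 t 5.23 F [-0.1 -1.   0.3] w 9.2 q [-0.07  0.33  1.93 -0.    0.88  1.85]
level [-0.    -0.002  0.   ] dist 0.9 turn -0.007
[[0.02,-0.00,-0.01],[0,0,-0.002],C],[[0.02,-0.00,-0.01],[0,0,-0.002],C],[[0.02,-0.00,-0.01],[0,0,-0.002],C],[[0.02,-0.00,-0.01],[0,0,-0.002],C],
```

View pics/c6.png

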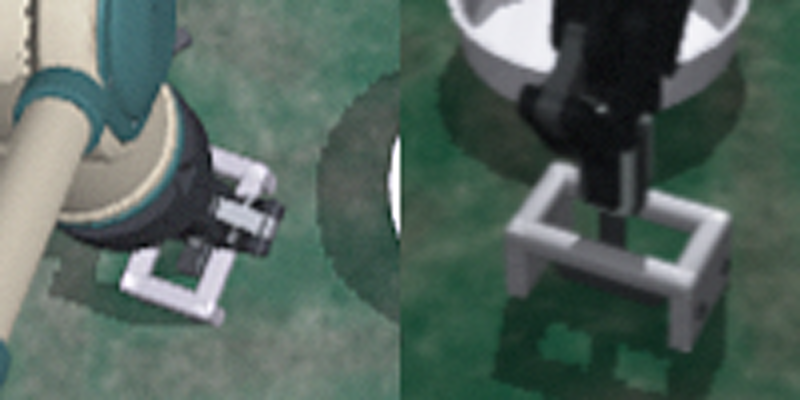

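Held at 9.2 mm opening. Now a slow lift past the 16 mm of play, watching the force and the bracket.

```bash
python3 -m jog '[[[0,0,-0.4],[0,0,0],1],[[0,0,-0.4],[0,0,0],1],[[0,0,-0.4],[0,0,0],1],[[0,0,-0.4],[0,0,0],1],[[0,0,-0.4],[0,0,0],1],[[0,0,-0.4],[0,0,0],1],[[0,0,0],[0,0,0],1]]' 60; python3 - <<'E'
from h import *
plan((494.5,36.5,54),-19.5,1)
for n in("top","side"):cv2.imwrite(f"pics/{n}7.png",r.capture(n))
a=np.hstack([cv2.imread("pics/top7.png")[150:250,180:280],cv2.imread("pics/side7.png")[230:330,260:360]])
cv2.imwrite("pics/c7.png",cv2.resize(a,None,fx=4,fy=4,interpolation=cv2.INTER_CUBIC))
E
```

```text
time_s: 5.92
tcp_pos: [492.7, 36.8, 79.3]
eef_rot: [0.985, -0.173, -0.0, 0.0]
contact_force: [-0.0, 0.1, -2.3]
grip_width: 9.3
tcp [492.7  36.8  79.3] yaw -19.9 tilt 0.02 t 5.92 F [-0.   0.1 -2.3] w 9.3 q [-0.07  0.3   1.9  -0.    0.95  1.85]
level [ 0. -0.  0.] dist 25.4 turn -0.007
[[0.18,-0.04,2.53],[0,0,-0.007],C],
```

View pics/c7.png

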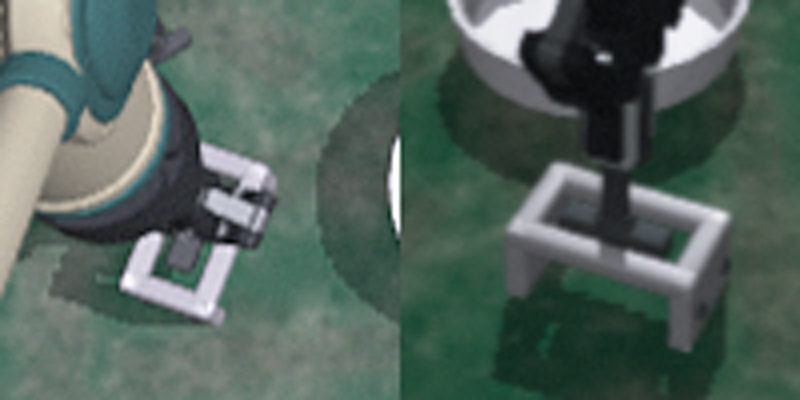

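The head passed through the slot with no twist: 2.3 N (the hook's weight) and the bracket did not move. Continuing up, and locating the dish and tray precisely.

```bash
python3 -m jog '[[[0,0,-0.6],[0,0,0],1],[[0,0,-0.8],[0,0,0],1],[[0,0,-1],[0,0,0],1],[[0,0,-1.2],[0,0,0],1],[[0,0,-1.2],[0,0,0],1],[[0,0,-1],[0,0,0],1],[[0,0,-0.6],[0,0,0],1],[[0,0,0],[0,0,0],1]]' 60; python3 - <<'E'
from h import *
for n in("top","side"):
    im=r.capture(n);cv2.imwrite(f"pics/{n}8.png",im)
    for q,z in(("dish",34),("tray",25)):
        for d in r.trace(n,q)[:1]:
            m=d["mask"].astype(np.uint8);c=max(cv2.findContours(m,0,2)[0],key=cv2.contourArea)
            if q=="dish":
                P=np.array([ray(n,p,z)[:2] for p in c[:,0]]);(x,y),rad=cv2.minEnclosingCircle(P.astype(np.float32));print(n,q,d["conf"],x,y,rad)
            else:
                P=np.array([ray(n,p,z)[:2] for p in c[:,0]]);print(n,q,d["conf"],cv2.minAreaRect(P.astype(np.float32)))
a=np.hstack([cv2.imread("pics/top8.png")[100:250,150:450][:, :],cv2.imread("pics/side8.png")[160:310,210:410]])
cv2.imwrite("pics/c8.png",cv2.resize(a,None,fx=1.6,fy=1.6,interpolation=cv2.INTER_CUBIC))
plan((515,-147,140),None,8)
E
```

```text
time_s: 6.68
tcp_pos: [491.2, 36.9, 147.7]
eef_rot: [0.985, -0.173, -0.002, 0.0]
contact_force: [-0.3, -0.4, -2.0]
grip_width: 9.1
top dish 0.83 516.0223999023438 -139.45530700683594 78.01243591308594
top tray 0.84 ((526.7334594726562, -335.1455078125), (142.76763916015625, 153.51815795898438), 84.80596160888672)
side dish 0.67 545.7772216796875 -115.16642761230469 79.78254699707031
side tray 0.68 ((576.8424682617188, -321.6426086425781), (177.05760192871094, 54.2347526550293), 86.1210708618164)
tcp [489.7  37.  145.3] yaw -19.9 tilt 0.49 t 6.98 F [ 1.2 -0.6 -2. ] w 9.2 q [-0.07  0.22  1.81 -0.    1.12  1.85]
level [ 0.003  0.008 -0.   ] dist 185.8 turn 0
[[1.08,2.05,0.06],[0,0,0.000],C],[[1.08,2.05,0.06],[0,0,0.000],C],[[1.08,2.05,0.06],[0,0,0.000],C],[[1.08,2.05,0.06],[0,0,0.000],C],[[1.08,2.05,0.06],[0,0,0.000],C],[[1.08,2.05,0.06],[0,0,0.000],C],[[1.08,2.05,0.06],[0,0,0.000],C],[[1.08,2.05,0.06],[0,0,0.000],C],
```

View pics/c8.png

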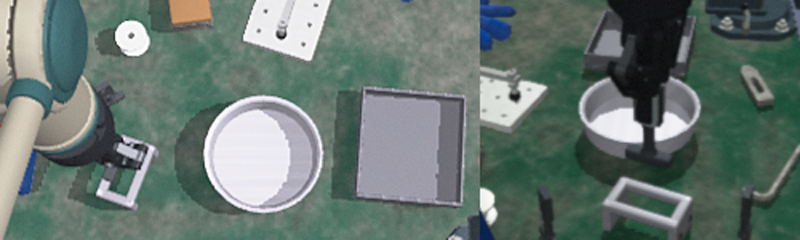

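Hook free. Carrying it over the dish, whose rim fit gives about (516,-141) with radius 78 mm, as specified.

```bash
python3 -m jog '[[[0.7,1.2,0],[0,0,0],1],[[1.1,2,0],[0,0,0],1],[[1.2,2.4,0],[0,0,0],1],[[1.2,2.4,0],[0,0,0],1],[[1.2,2.4,0],[0,0,0],1],[[1.2,2.2,0],[0,0,0],1],[[1,1.8,0],[0,0,0],1],[[0.7,1,0],[0.003,0.006,0],1]]'; python3 -m jog '[[[0,0,0],[0,0,0],1],[[0,0,0],[0,0,0],1]]'; python3 - <<'E'
from h import *
plan((516,-142,100),None,1)
E
```

```text
time_s: 7.65
tcp_pos: [513.4, -139.2, 139.3]
eef_rot: [0.986, -0.169, -0.006, -0.002]
contact_force: [0.4, -0.5, -1.4]
grip_width: 8.9
time_s: 7.82
tcp_pos: [513.4, -141.2, 138.1]
eef_rot: [0.985, -0.171, -0.007, -0.002]
contact_force: [-0.1, -0.3, -2.0]
grip_width: 9.4
tcp [ 513.4 -141.2  138.1] yaw -19.7 tilt 0.81 t 7.82 F [-0.1 -0.3 -2. ] w 9.4 q [-0.4   0.29  1.73  0.    1.13  1.51]
level [-0.002  0.014  0.   ] dist 38.2 turn 0
[[0.32,-0.01,3.80],[0,0,0.000],C],
```

```bash
python3 -m jog '[[[0.1,0,0.8],[0,0.014,0],1],[[0,0,1.2],[0,0,0],1],[[0,0,1.4],[0,0,0],1],[[0,0,1.3],[0,0,0],1],[[0,0,0.9],[0,0,0],1],[[0,0,0.4],[0,0,0],1],[[0,0,0],[0,0,0],1],[[0,0,0],[0,0,0],1]]'; python3 - <<'E'
from h import *
plan((516,-142,58),None,1)
for n in("top","side"):cv2.imwrite(f"pics/{n}9.png",r.capture(n))
a=np.hstack([cv2.imread("pics/top9.png")[130:260,260:390],cv2.imread("pics/side9.png")[170:300,250:380]])
cv2.imwrite("pics/c9.png",cv2.resize(a,None,fx=3,fy=3,interpolation=cv2.INTER_CUBIC))
E
```

```text
time_s: 8.48
tcp_pos: [512.3, -131.4, 75.6]
eef_rot: [0.986, -0.169, -0.001, -0.004]
contact_force: [-0.3, 0.3, -1.0]
grip_width: 9.7
tcp [ 512.3 -131.4   75.6] yaw -19.4 tilt 0.45 t 8.48 F [-0.3  0.3 -1. ] w 9.7 q [-0.39  0.35  1.83  0.01  0.97  1.52]
level [-0.007  0.004  0.   ] dist 20.9 turn 0
[[0.70,0.89,1.76],[0,0,0.000],C],
```

View pics/c9.png

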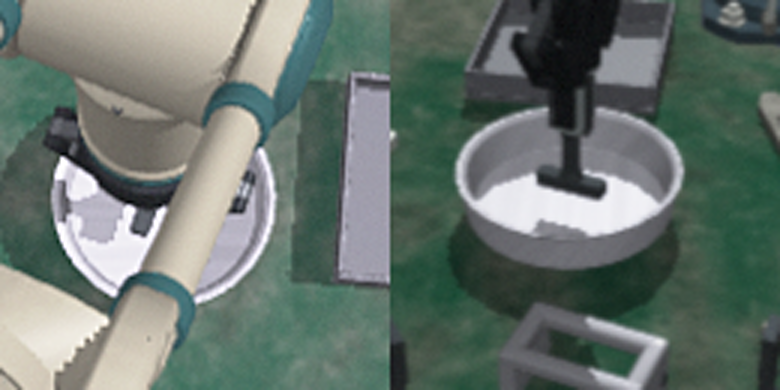

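```bash
python3 -m jog '[[[0.2,0.4,0.3],[-0.006,0.003,0],1],[[0.1,0.4,0.4],[0,0,0],1],[[0,0,0.4],[0,0,0],1],[[0,0,0.2],[0,0,0],1],[[0,0,0],[0,0,0],1]]'; python3 - <<'E'
from h import *
plan((516,-142,58),None,1)
E
```

```text
time_s: 9.0
tcp_pos: [514.7, -142.4, 64.0]
eef_rot: [0.986, -0.169, 0.003, 0.001]
contact_force: [-0.5, 0.0, -1.7]
grip_width: 9.2
tcp [ 514.7 -142.4   64. ] yaw -19.4 tilt 0.33 t 9.0 F [-0.5  0.  -1.7] w 9.2 q [-0.4   0.36  1.84 -0.    0.93  1.51]
level [ 0.    -0.006  0.   ] dist 6.1 turn 0
[[0.10,-0.08,0.60],[0,0,0.000],C],
```

```bash
python3 -m jog '[[[0,0,0.3],[0,-0.005,0],1],[[0,0,0.2],[0,0,0],1],[[0,0,0.1],[0,0,0],1],[[0,0,0],[0,0,0],1]]'; python3 - <<'E'
from h import *
plan((516,-142,58),None,1)
E
```

```text
time_s: 9.33
tcp_pos: [514.8, -142.7, 57.6]
eef_rot: [0.986, -0.169, -0.0, 0.0]
contact_force: [-0.5, 0.0, 2.1]
grip_width: 9.1
tcp [ 514.8 -142.7   57.6] yaw -19.5 tilt 0.02 t 9.33 F [-0.5  0.   2.1] w 9.1 q [-0.4   0.37  1.84 -0.    0.93  1.51]
level [ 0. -0.  0.] dist 1.5 turn 0
[[0.09,-0.11,-0.04],[0,0,0.000],C],
```

Foot touched the dish floor (force reversed to +2 N). Releasing.

```bash
python3 -m jog '[[[0,0,0],[0,0,0],0.85],[[0,0,0],[0,0,0],0.7],[[0,0,0],[0,0,0],0.5],[[0,0,0],[0,0,0],0.3],[[0,0,0],[0,0,0],0],[[0,0,0],[0,0,0],0],[[0,0,-0.5],[0,0,0],0],[[0,0,-1],[0,0,0],0]]';python3 -m jog '[[[0,0,-1.5],[0,0,0],0],[[0,0,-2],[0,0,0],0],[[0,0,-2],[0,0,0],0],[[0,0,-1.5],[0,0,0],0],[[0,0,-0.5],[0,0,0],0],[[0,0,0],[0,0,0],0]]'; python3 - <<'E'
from h import *
for n in("top","side"):cv2.imwrite(f"pics/{n}10.png",r.capture(n))
a=np.hstack([cv2.imread("pics/top10.png")[130:260,260:390],cv2.imread("pics/side10.png")[170:300,250:380]])
cv2.imwrite("pics/c10.png",cv2.resize(a,None,fx=3,fy=3,interpolation=cv2.INTER_CUBIC))
plan((492.5,36.5,160),-19,8)
E
```

```text
time_s: 10.0
tcp_pos: [514.4, -142.3, 72.5]
eef_rot: [0.986, -0.169, -0.001, -0.0]
contact_force: [-0.8, 0.3, 0.0]
grip_width: 85.1
time_s: 10.5
tcp_pos: [515.6, -142.7, 156.7]
eef_rot: [0.986, -0.169, 0.002, 0.001]
contact_force: [0.0, 0.7, -0.0]
grip_width: 85.4
tcp [ 514.8 -142.5  155.1] yaw -19.5 tilt 0.08 t 10.6 F [ 0.2 -0.5 -0.8] w 85.2 q [-0.4   0.27  1.71 -0.    1.16  1.51]
level [ 0.    -0.001  0.   ] dist 180.4 turn -0.008
[[-1.01,-2.02,-0.06],[0,0,-0.001],C],[[-1.01,-2.02,-0.06],[0,0,-0.001],C],[[-1.00,-2.02,-0.06],[0,0,-0.001],C],[[-1.00,-2.02,-0.06],[0,0,-0.001],C],[[-1.00,-2.02,-0.06],[0,0,-0.001],C],[[-1.00,-2.02,-0.06],[0,0,-0.001],C],[[-1.00,-2.02,-0.06],[0,0,-0.001],C],[[-0.99,-2.02,-0.06],[0,0,-0.001],C],
```

View pics/c10.png

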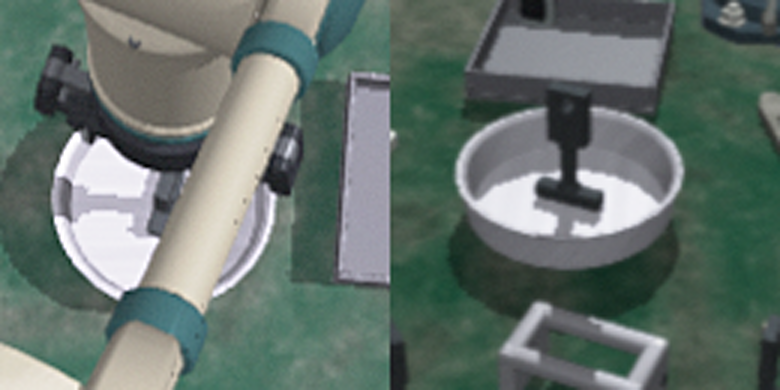

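The hook stands upright near the dish's centre, side px ~(440,205). Now to the bracket.

```bash
python3 -m jog '[[[-0.8,-1.5,0],[0,0,0],0],[[-1,-2.3,0],[0,0,0],0],[[-1.2,-2.5,0],[0,0,0],0],[[-1.2,-2.5,0],[0,0,0],0],[[-1.2,-2.5,0],[0,0,0],0],[[-1.2,-2.2,0],[0,0,0],0],[[-0.9,-1.5,0],[0,0,0],0],[[-0.3,-0.6,0],[0,0,0],0]]';python3 -m jog '[[[0,0,0],[0,0,0],0],[[0,0,0],[0,0,0],0]]'; python3 - <<'E'
from h import *
plan((492.5,36.5,100),-19,1)
for n in("top","side"):cv2.imwrite(f"pics/{n}11.png",r.capture(n))
a=np.hstack([cv2.imread("pics/top11.png")[150:250,180:280],cv2.imread("pics/side11.png")[230:330,260:360]])
cv2.imwrite("pics/c11.png",cv2.resize(a,None,fx=4,fy=4,interpolation=cv2.INTER_CUBIC))
im={"top":cv2.imread("pics/top0.png"),"side":cv2.imread("pics/side11.png")}
overlay(im,None,0,(492.5,37,19),np.radians(-19),"pics/ov11.png")
E
```

```text
time_s: 11.27
tcp_pos: [487.1, 35.6, 145.2]
eef_rot: [0.985, -0.172, -0.008, 0.001]
contact_force: [0.5, -0.1, 0.3]
grip_width: 85.3
time_s: 11.43
tcp_pos: [485.6, 36.7, 143.5]
eef_rot: [0.985, -0.171, -0.01, 0.001]
contact_force: [0.1, -0.6, 0.4]
grip_width: 85.7
tcp [485.6  36.7 143.5] yaw -19.7 tilt 1.16 t 11.43 F [ 0.1 -0.6  0.4] w 85.7 q [-0.07  0.22  1.81 -0.    1.13  1.85]
level [ 0.006  0.019 -0.   ] dist 44.0 turn -0.012
[[0.75,-0.24,4.33],[0,0,-0.012],C],
```

View pics/ov11.png

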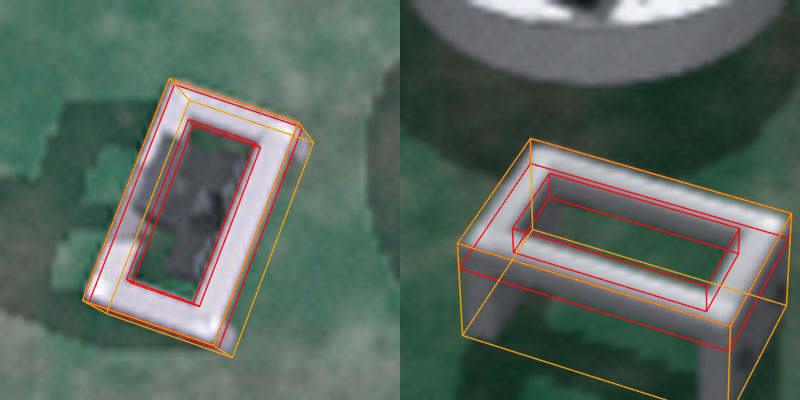

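```bash
python3 -m jog '[[[0.7,-0.2,0.6],[0.005,0.018,-0.01],0],[[0,0,1],[0,0,0],0],[[0,0,1.4],[0,0,0],0],[[0,0,1.4],[0,0,0],0],[[0,0,1.4],[0,0,0],0],[[0,0,0.7],[0,0,0],0],[[0,0,0],[0,0,0],0],[[0,0,0],[0,0,0],0]]'; python3 - <<'E'
from h import *
plan((492,36.5,45),-19,1)
E
```

```text
time_s: 12.2
tcp_pos: [495.1, 27.6, 74.1]
eef_rot: [0.985, -0.172, -0.0, 0.002]
contact_force: [0.7, -0.1, -0.2]
grip_width: 85.5
tcp [495.1  27.6  74.1] yaw -19.8 tilt 0.18 t 12.2 F [ 0.7 -0.1 -0.2] w 85.5 q [-0.08  0.3   1.9  -0.    0.93  1.84]
level [ 0.003 -0.     0.   ] dist 30.6 turn -0.014
[[-0.59,-0.74,2.91],[0,0,-0.014],C],
```

```bash
python3 -m jog '[[[-0.3,-0.4,0.4],[0.002,0,-0.012],0],[[-0.2,-0.3,0.6],[0,0,0],0],[[0,0,0.6],[0,0,0],0],[[0,0,0.4],[0,0,0],0],[[0,0,0],[0,0,0],0],[[0,0,0],[0,0,0],0]]'; python3 - <<'E'
from h import *
plan((492,36.5,12),-19,1)
E
```

```text
time_s: 12.7
tcp_pos: [494.0, 36.4, 54.0]
eef_rot: [0.986, -0.166, 0.002, 0.0]
contact_force: [-0.1, 0.4, 0.7]
grip_width: 85.7
tcp [494.   36.4  54. ] yaw -19.1 tilt 0.21 t 12.7 F [-0.1  0.4  0.7] w 85.7 q [-0.07  0.33  1.93 -0.    0.88  1.84]
level [-0.    -0.004  0.   ] dist 42.1 turn -0.001
[[-0.21,0.05,4.20],[0,0,-0.001],C],
```

```bash
python3 -m jog '[[[-0.2,0,0.6],[0,-0.003,0],0],[[0,0,0.9],[0,0,0],0],[[0,0,0.9],[0,0,0],0],[[0,0,0.9],[0,0,0],0],[[0,0,0.6],[0,0,0],0],[[0,0,0],[0,0,0],0],[[0,0,0],[0,0,0],0]]'; python3 - <<'E'
from h import *
plan((492,36.5,12),-19,1)
for n in("top","side"):cv2.imwrite(f"pics/{n}12.png",r.capture(n))
a=np.hstack([cv2.imread("pics/top12.png")[150:250,180:280],cv2.imread("pics/side12.png")[230:330,260:360]])
cv2.imwrite("pics/c12.png",cv2.resize(a,None,fx=4,fy=4,interpolation=cv2.INTER_CUBIC))
E
```

```text
time_s: 13.28
tcp_pos: [492.0, 37.1, 10.8]
eef_rot: [0.986, -0.165, 0.0, 0.0]
contact_force: [-0.2, -0.8, -0.2]
grip_width: 85.4
tcp [492.   37.1  10.8] yaw -19.0 tilt 0.03 t 13.28 F [-0.2 -0.8 -0.2] w 85.4 q [-0.07  0.39  1.98 -0.    0.77  1.84]
level [-0.    -0.001  0.   ] dist 1.4 turn -0.001
[[0.02,0.06,-0.12],[0,0,-0.001],C],
```

View pics/c12.png

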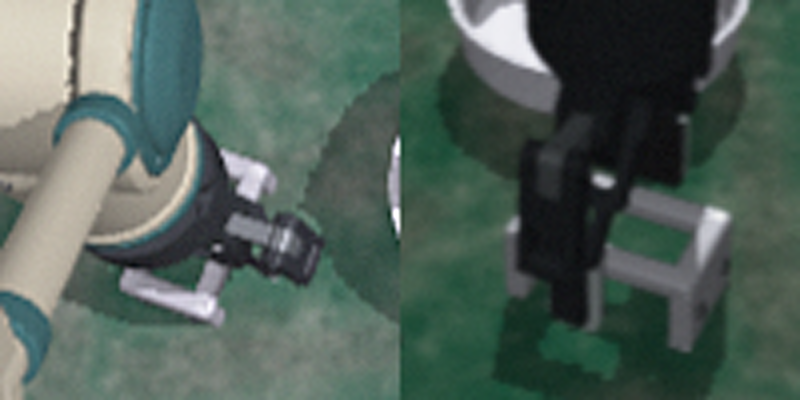

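```bash
python3 -m jog '[[[0,0,-0.1],[0,0,0],0.6],[[0,0,0],[0,0,0],1],[[0,0,0],[0,0,0],1],[[0,0,0],[0,0,0],1],[[0,0,0],[0,0,0],1],[[0,0,0],[0,0,0],1]]' 70; python3 -m jog '[[[0,0,-0.3],[0,0,0],1],[[0,0,-0.5],[0,0,0],1],[[0,0,-0.6],[0,0,0],1],[[0,0,-0.6],[0,0,0],1],[[0,0,-0.6],[0,0,0],1],[[0,0,-0.4],[0,0,0],1],[[0,0,0],[0,0,0],1]]';  python3 - <<'E'
from h import *
plan((492,36.5,12),-19,1)
for n in("top","side"):cv2.imwrite(f"pics/{n}13.png",r.capture(n))
a=np.hstack([cv2.imread("pics/top13.png")[150:250,180:280],cv2.imread("pics/side13.png")[220:320,260:360]])
cv2.imwrite("pics/c13.png",cv2.resize(a,None,fx=4,fy=4,interpolation=cv2.INTER_CUBIC))
E
```

```text
time_s: 13.88
tcp_pos: [493.2, 37.0, 13.7]
eef_rot: [0.986, -0.165, 0.002, -0.0]
contact_force: [0.0, -0.9, -1.8]
grip_width: 48.6
time_s: 14.47
tcp_pos: [491.6, 37.2, 46.0]
eef_rot: [0.986, -0.165, 0.001, -0.0]
contact_force: [0.3, 0.2, -3.6]
grip_width: 48.7
tcp [491.6  37.2  46. ] yaw -19.0 tilt 0.07 t 14.47 F [ 0.3  0.2 -3.6] w 48.7 q [-0.07  0.34  1.95 -0.    0.86  1.84]
level [-0.    -0.001  0.   ] dist 34.0 turn -0.001
[[0.05,0.05,3.40],[0,0,-0.001],C],
```

View pics/c13.png

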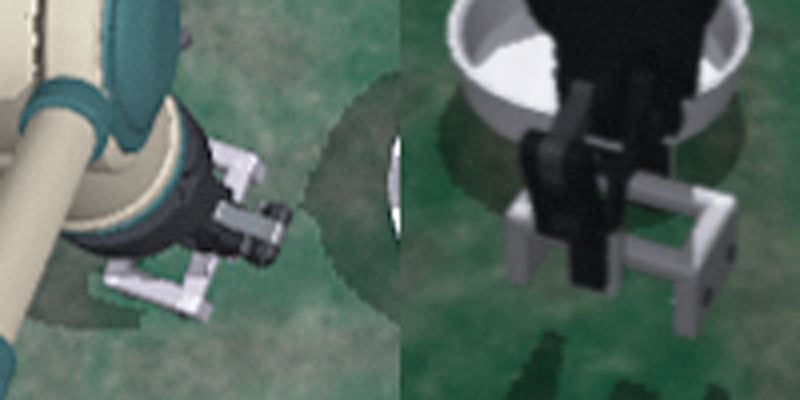

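```bash
python3 -m jog '[[[0,0,-0.8],[0,0,0],1],[[0,0,-1.6],[0,0,0],1],[[0,0,-2],[0,0,0],1],[[0,0,-2.2],[0,0,0],1],[[0,0,-2.2],[0,0,0],1],[[0,0,-2],[0,0,0],1],[[0,0,-1],[0,0,0],1],[[0,0,0],[0,0,0],1]]';  python3 - <<'E'
from h import *
plan((528,-336,175),-5,14)
E
```

```text
time_s: 15.23
tcp_pos: [487.8, 37.4, 168.4]
eef_rot: [0.986, -0.165, -0.004, 0.0]
contact_force: [0.6, -0.5, -3.1]
grip_width: 48.7
tcp [487.8  37.4 168.4] yaw -19.0 tilt 0.51 t 15.23 F [ 0.6 -0.5 -3.1] w 48.7 q [-0.07  0.2   1.78  0.    1.18  1.84]
level [ 0.002  0.009 -0.   ] dist 375.6 turn -0.245
[[1.14,2.43,-0.05],[0,0,-0.018],C],[[1.10,2.45,-0.05],[0,0,-0.018],C],[[1.06,2.47,-0.05],[0,0,-0.018],C],[[1.01,2.48,-0.05],[0,0,-0.018],C],[[0.97,2.50,-0.05],[0,0,-0.018],C],[[0.92,2.52,-0.05],[0,0,-0.018],C],[[0.88,2.53,-0.05],[0,0,-0.018],C],[[0.84,2.55,-0.05],[0,0,-0.018],C],[[0.79,2.56,-0.05],[0,0,-0.018],C],[[0.75,2.58,-0.05],[0,0,-0.018],C],[[0.70,2.59,-0.05],[0,0,-0.018],C],[[0.66,2.60,-0.05],[0,0,-0.018],C],[[0.61,2.61,-0.05],[0,0,-0.018],C],[[0.56,2.62,-0.05],[0,0,-0.018],C],
```

```bash
python3 -m jog '[[[0.6,1.2,0],[0,0,0],1],[[1.1,2.4,-0.1],[0,0,-0.02],1],[[1.1,2.5,-0.1],[0,0,-0.02],1],[[1.1,2.5,-0.1],[0,0,-0.02],1],[[1,2.5,-0.1],[0,0,-0.02],1],[[1,2.5,-0.1],[0,0,-0.02],1],[[0.9,2.5,-0.1],[0,0,-0.02],1],[[0.9,2.5,-0.1],[0,0,-0.02],1]]';  python3 - <<'E'
from h import *
plan((528,-336,175),-5,8)
E
```

```text
time_s: 15.9
tcp_pos: [507.3, -163.0, 170.3]
eef_rot: [0.996, -0.088, -0.009, -0.003]
contact_force: [0.9, 0.7, -3.4]
grip_width: 48.7
tcp [ 507.3 -163.   170.3] yaw -10.1 tilt 1.12 t 15.9 F [ 0.9  0.7 -3.4] w 48.7 q [-0.44  0.27  1.68 -0.    1.22  1.31]
level [-0.005  0.019  0.   ] dist 174.3 turn -0.09
[[0.63,2.08,-0.08],[0,0,-0.011],C],[[0.61,2.09,-0.08],[0,0,-0.011],C],[[0.59,2.10,-0.08],[0,0,-0.011],C],[[0.56,2.10,-0.08],[0,0,-0.011],C],[[0.54,2.11,-0.08],[0,0,-0.011],C],[[0.52,2.12,-0.08],[0,0,-0.011],C],[[0.49,2.12,-0.08],[0,0,-0.011],C],[[0.47,2.13,-0.08],[0,0,-0.011],C],
```

```bash
python3 -m jog '[[[0.7,2.3,0],[0,0.006,-0.011],1],[[0.7,2.3,-0.1],[0,0.006,-0.011],1],[[0.7,2.3,-0.1],[0,0.006,-0.011],1],[[0.7,2.2,-0.1],[0,0,-0.011],1],[[0.6,2.1,-0.1],[0,0,-0.011],1],[[0.6,1.8,0],[0,0,-0.011],1],[[0.4,1.2,0],[0,0,-0.011],1],[[0.2,0.5,0],[0,0,0],1]]'; python3 -m jog '[[[0,0,0],[0,0,0],1],[[0,0,0],[0,0,0],1]]';  python3 - <<'E'
from h import *
plan((528,-336,100),-5,1)
for n in("top","side"):cv2.imwrite(f"pics/{n}14.png",r.capture(n))
a=np.hstack([cv2.imread("pics/top14.png")[110:260,260:460],cv2.imread("pics/side14.png")[120:270,220:420]])
cv2.imwrite("pics/c14.png",cv2.resize(a,None,fx=2,fy=2,interpolation=cv2.INTER_CUBIC))
E
```

```text
time_s: 16.57
tcp_pos: [526.9, -325.8, 163.1]
eef_rot: [0.999, -0.05, -0.007, -0.006]
contact_force: [0.0, -0.3, -4.1]
grip_width: 48.8
time_s: 16.73
tcp_pos: [526.1, -326.2, 160.8]
eef_rot: [0.999, -0.052, -0.008, -0.007]
contact_force: [0.2, 0.2, -3.7]
grip_width: 49.1
tcp [ 526.1 -326.2  160.8] yaw -5.9 tilt 1.23 t 16.73 F [ 0.2  0.2 -3.7] w 49.1 q [-0.67  0.4   1.5   0.    1.27  1.01]
level [-0.013  0.017  0.   ] dist 61.6 turn -0.016
[[0.39,1.04,6.06],[0,0,-0.016],C],
```

View pics/c14.png

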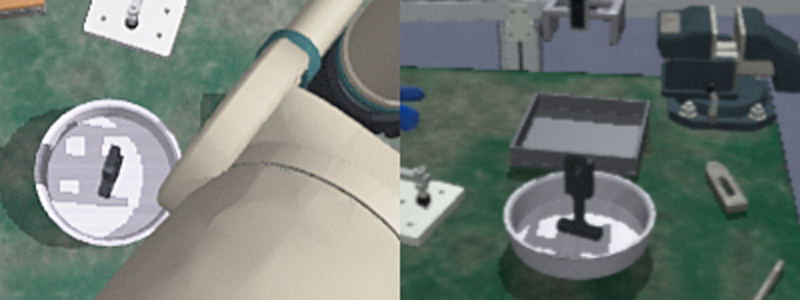

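```bash
python3 -m jog '[[[0.2,0.5,0.5],[-0.007,0.009,0],1],[[0.2,0.5,1.2],[-0.006,0.008,0],1],[[0,0,1.8],[0,0,0],1],[[0,0,2],[0,0,0],1],[[0,0,1.8],[0,0,0],1],[[0,0,1.2],[0,0,0],1],[[0,0,0.5],[0,0,0],1],[[0,0,0],[0,0,0],1]]';  python3 - <<'E'
from h import *
plan((528,-336,50),-5,1)
E
```

```text
time_s: 17.5
tcp_pos: [530.3, -330.8, 69.1]
eef_rot: [0.999, -0.048, 0.003, 0.002]
contact_force: [0.4, -0.5, -2.7]
grip_width: 48.7
tcp [ 530.3 -330.8   69.1] yaw -5.5 tilt 0.43 t 17.5 F [ 0.4 -0.5 -2.7] w 48.7 q [-0.67  0.47  1.63  0.    1.03  1.  ]
level [ 0.004 -0.007  0.   ] dist 19.9 turn -0.008
[[-0.19,0.53,1.91],[0,0,-0.008],C],
```

```bash
python3 -m jog '[[[-0.2,0.4,0.4],[0.004,-0.006,0],1],[[0,0.2,0.8],[0,0,0],1],[[0,0,1],[0,0,0],1],[[0,0,0.8],[0,0,0],1],[[0,0,0.4],[0,0,0],1],[[0,0,0],[0,0,0],1],[[0,0,0],[0,0,0],1]]';  python3 - <<'E'
from h import *
plan((528,-336,16),-5,1)
for n in("top","side"):cv2.imwrite(f"pics/{n}15.png",r.capture(n))
a=np.hstack([cv2.imread("pics/top15.png")[110:260,300:500],cv2.imread("pics/side15.png")[120:270,220:420]])
cv2.imwrite("pics/c15.png",cv2.resize(a,None,fx=2,fy=2,interpolation=cv2.INTER_CUBIC))
E
```

```text
time_s: 18.08
tcp_pos: [529.4, -338.1, 34.4]
eef_rot: [0.999, -0.047, 0.002, 0.001]
contact_force: [0.0, 0.7, -3.2]
grip_width: 48.3
tcp [ 529.4 -338.1   34.4] yaw -5.4 tilt 0.31 t 18.08 F [ 0.   0.7 -3.2] w 48.3 q [-0.68  0.51  1.66  0.    0.97  0.99]
level [ 0.002 -0.005  0.   ] dist 18.6 turn -0.007
[[-0.16,-0.20,1.84],[0,0,-0.007],C],
```

View pics/c15.png

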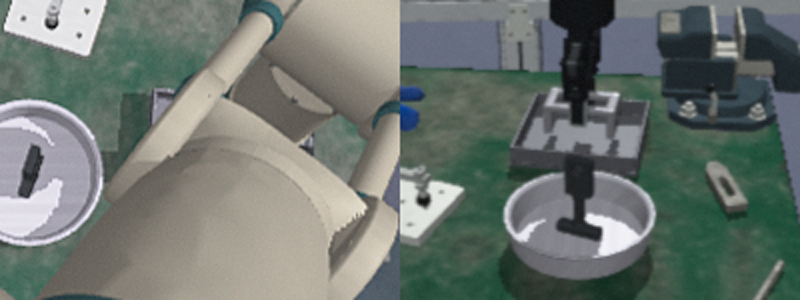

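```bash
python3 -m jog '[[[0,0,0.4],[0.002,-0.004,0],1],[[0,0,0.4],[0,0,0],1],[[0,0,0.4],[0,0,0],1],[[0,0,0.2],[0,0,0],1],[[0,0,0],[0,0,0],1]]';  python3 - <<'E'
from h import *
plan((528,-336,16),-5,1)
E
```

```text
time_s: 18.6
tcp_pos: [530.5, -338.7, 20.7]
eef_rot: [0.999, -0.047, 0.002, 0.001]
contact_force: [0.6, -0.0, -3.6]
grip_width: 48.5
tcp [ 530.5 -338.7   20.7] yaw -5.4 tilt 0.22 t 18.6 F [ 0.6 -0.  -3.6] w 48.5 q [-0.68  0.53  1.67  0.    0.94  0.99]
level [ 0.002 -0.003  0.   ] dist 6.0 turn -0.007
[[-0.28,-0.25,0.47],[0,0,-0.007],C],
```

```bash
python3 -m jog '[[[0,0,0.2],[0,0,0],1],[[0,0,0.2],[0,0,0],1],[[0,0,0],[0,0,0],1]]';  python3 - <<'E'
from h import *
plan((528,-336,16),-5,1)
E
```

```text
time_s: 18.85
tcp_pos: [530.8, -339.0, 18.1]
eef_rot: [0.999, -0.047, 0.002, 0.001]
contact_force: [0.1, -0.4, -4.0]
grip_width: 48.3
tcp [ 530.8 -339.    18.1] yaw -5.4 tilt 0.27 t 18.85 F [ 0.1 -0.4 -4. ] w 48.3 q [-0.68  0.53  1.67  0.    0.94  0.99]
level [ 0.003 -0.004  0.   ] dist 4.6 turn -0.007
[[-0.31,-0.27,0.21],[0,0,-0.007],C],
```

```bash
python3 -m jog '[[[0,0,0.2],[0.002,-0.003,0],1],[[0,0,0.2],[0,0,0],1],[[0,0,0],[0,0,0],1]]';  python3 - <<'E'
from h import *
plan((528,-336,16),-5,1)
E
```

```text
time_s: 19.1
tcp_pos: [531.1, -339.2, 18.4]
eef_rot: [0.999, -0.047, 0.001, 0.001]
contact_force: [0.1, -0.5, -3.7]
grip_width: 48.7
tcp [ 531.1 -339.2   18.4] yaw -5.4 tilt 0.16 t 19.1 F [ 0.1 -0.5 -3.7] w 48.7 q [-0.68  0.53  1.67  0.    0.94  0.99]
level [ 0.002 -0.002  0.   ] dist 5.1 turn -0.007
[[-0.34,-0.29,0.24],[0,0,-0.007],C],
```

```bash
python3 -m jog '[[[0,0,0.4],[0,0,0],1],[[0,0,0.3],[0,0,0],1],[[0,0,0],[0,0,0],1]]';  python3 - <<'E'
from h import *
plan((528,-336,16),-5,1)
E
```

```text
time_s: 19.35
tcp_pos: [531.8, -339.8, 18.7]
eef_rot: [0.999, -0.047, 0.003, 0.002]
contact_force: [1.0, -0.4, -3.2]
grip_width: 48.0
tcp [ 531.8 -339.8   18.7] yaw -5.4 tilt 0.38 t 19.35 F [ 1.  -0.4 -3.2] w 48.0 q [-0.68  0.53  1.67  0.    0.94  0.99]
level [ 0.003 -0.006  0.   ] dist 6.0 turn -0.007
[[-0.41,-0.34,0.27],[0,0,-0.007],C],
```

```bash
python3 - <<'E'
from h import *
o=r.observe();print(o["joint_efforts"].round(2),o["moment"],o["contact_force"],o["joints"].round(4))
for n in("top","side"):cv2.imwrite(f"pics/{n}16.png",r.capture(n))
a=np.hstack([cv2.imread("pics/top16.png")[100:300,310:510],cv2.imread("pics/side16.png")[70:270,220:420]])
cv2.imwrite("pics/c16.png",cv2.resize(a,None,fx=2,fy=2,interpolation=cv2.INTER_CUBIC))
a=cv2.imread("pics/side16.png")[130:190,270:350];cv2.imwrite("pics/c16b.png",cv2.resize(a,None,fx=8,fy=8,interpolation=cv2.INTER_CUBIC))
E
```

```text
[ 2.000e-02 -5.379e+01 -2.024e+01  0.000e+00  1.000e-01 -0.000e+00] [-0.01690749 -0.05583443 -0.04331785] [ 1.03494143 -0.37189736 -3.22506208] [-6.7880e-01  5.3210e-01  1.6665e+00  2.0000e-04  9.3640e-01  9.8620e-01]
```

View pics/c16.png

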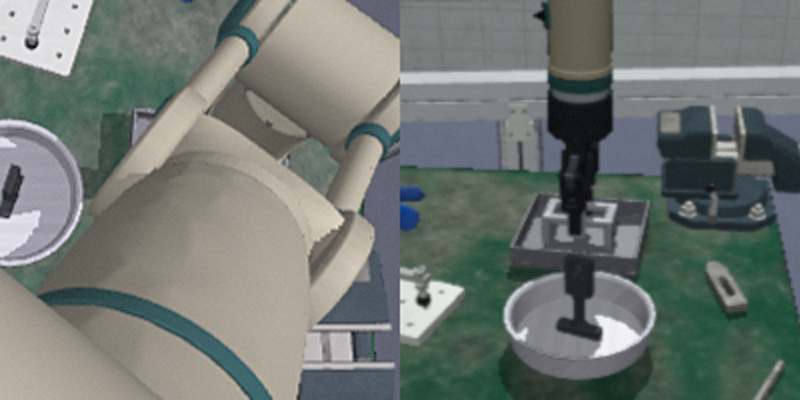

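View pics/c16b.png

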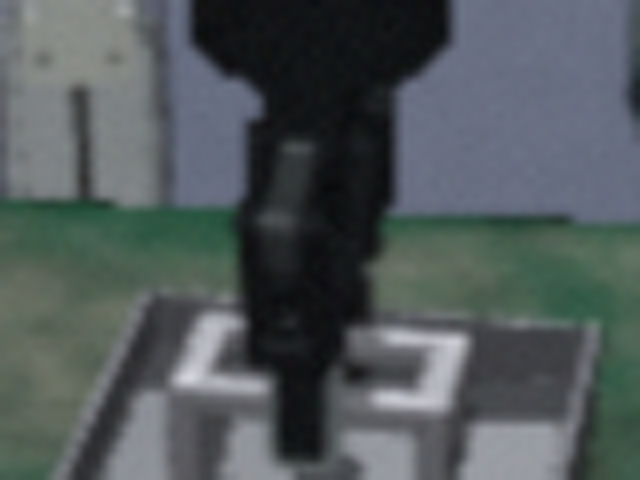

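```bash
cat > s.py <<'E'
from h import *
o=r.observe();print(o["joint_efforts"].round(2),o["moment"].round(2),o["contact_force"].round(1),o["joints"].round(4),o["tcp_pos"].round(1))
E
python3 -m jog '[[[0,0,-0.4],[0,0,0],1],[[0,0,-0.3],[0,0,0],1],[[0,0,0],[0,0,0],1]]' >/dev/null; python3 s.py;  python3 -m jog '[[[0,0,0.4],[0,0,0],1],[[0,0,0.1],[0,0,0],1],[[0,0,0],[0,0,0],1]]' >/dev/null; python3 s.py
```

```text
[ 1.000e-02 -5.281e+01 -1.994e+01 -0.000e+00  6.000e-02  0.000e+00] [0.03 0.01 0.03] [ 0.4  0.4 -3.4] [-0.6788  0.5278  1.6612  0.      0.9482  0.9862] [ 531.5 -339.6   23. ]
[ 4.000e-02 -4.932e+01 -1.865e+01 -4.000e-02 -3.800e-01  1.000e-02] [0.19 0.09 0.05] [-1.3  0.6  1.3] [-6.7890e-01  5.3420e-01  1.6655e+00  1.0000e-04  9.3790e-01  9.8610e-01] [ 531.6 -339.7   17.7]
```

Feet are on the tray floor: TCP at 17.7 mm, as expected, and the weight is off the wrist. Releasing with a partial opening, then rising.

```bash
python3 -m jog '[[[0,0,0],[0,0,0],0.35],[[0,0,0],[0,0,0],0.25],[[0,0,0],[0,0,0],0.15],[[0,0,0],[0,0,0],0.15],[[0,0,0],[0,0,0],0.15]]'; python3 s.py; python3 -m jog '[[[0,0,-0.5],[0,0,0],0.15],[[0,0,-1],[0,0,0],0.15],[[0,0,-1.5],[0,0,0],0.15],[[0,0,-2],[0,0,0],0.15],[[0,0,-2],[0,0,0],0.15],[[0,0,-2],[0,0,0],0.15],[[0,0,-2],[0,0,0],0.15],[[0,0,-1],[0,0,0],0.15]]'; python3 - <<'E'
from h import *
plan((400,100,200),None,8)
for n in("top","side"):cv2.imwrite(f"pics/{n}17.png",r.capture(n))
a=cv2.imread("pics/side17.png")[130:270,260:400];cv2.imwrite("pics/c17.png",cv2.resize(a,None,fx=4,fy=4,interpolation=cv2.INTER_CUBIC))
E
```

```text
time_s: 20.37
tcp_pos: [533.0, -340.8, 18.5]
eef_rot: [0.999, -0.047, 0.003, 0.002]
contact_force: [-0.2, -1.1, 0.5]
grip_width: 72.6
[-0.000e+00 -5.070e+01 -1.887e+01  0.000e+00 -4.000e-02 -0.000e+00] [-0.01 -0.03  0.02] [-0.2 -1.1  0.5] [-0.6789  0.5338  1.6638  0.      0.9363  0.9861] [ 533.  -340.8   18.5]
time_s: 21.03
tcp_pos: [531.0, -339.3, 145.8]
eef_rot: [0.999, -0.047, 0.002, 0.001]
contact_force: [0.5, 0.4, -0.3]
grip_width: 72.4
tcp [ 531.  -339.3  145.8] yaw -5.4 tilt 0.22 t 21.03 F [ 0.5  0.4 -0.3] w 72.4 q [-0.68  0.41  1.52  0.    1.21  0.99]
level [ 0.002 -0.003  0.   ] dist 461.6 turn 0
[[-2.15,-5.31,-0.70],[0,0,0.000],C],[[-2.15,-5.31,-0.70],[0,0,0.000],C],[[-2.15,-5.31,-0.70],[0,0,0.000],C],[[-2.15,-5.31,-0.70],[0,0,0.000],C],[[-2.15,-5.31,-0.70],[0,0,0.000],C],[[-2.15,-5.31,-0.70],[0,0,0.000],C],[[-2.15,-5.31,-0.70],[0,0,0.000],C],[[-2.15,-5.31,-0.70],[0,0,0.000],C],
```

View pics/c17.png

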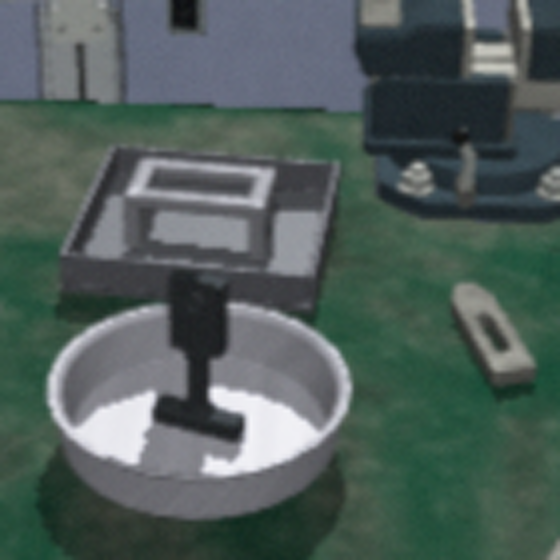

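```bash
python3 -m jog '[[[0,0,-1.5],[0,0,0],0.15],[[-1,0,-2],[0,0,0],0.15],[[-2.5,0,-2],[0,0,0],0.15],[[-3,0,-2],[0,0,0],0.15],[[-3,0,-1],[0,0,0],0.15],[[-3,0,0],[0,0,0],0.15],[[-3,0,0],[0,0,0],0.15],[[-2,0,0],[0,0,0],0.15]]';python3 -m jog '[[[0,0,0],[0,0,0],0.15],[[0,0,0],[0,0,0],0.15],[[0,0,0],[0,0,0],0.15],[[0,0,0],[0,0,0],0.15]]'; python3 - <<'E'
from h import *
for n in("top","side"):
    cv2.imwrite(f"pics/{n}18.png",r.capture(n))
    for q,z in(("hook_center",50),("bracket_center",23)):
        print(n,q,[(round(d["conf"],2),np.round(d["centre"]).tolist(),ray(n,d["centre"],z)[:2].round().tolist()) for d in r.spot_point(n,q)])
a=np.hstack([cv2.imread("pics/top18.png")[130:260,260:460],cv2.imread("pics/side18.png")[140:270,220:420]])
cv2.imwrite("pics/c18.png",cv2.resize(a,None,fx=2,fy=2,interpolation=cv2.INTER_CUBIC))
E
python3 s.py
```

```text
time_s: 21.8
tcp_pos: [351.1, -319.4, 223.7]
eef_rot: [0.999, -0.044, -0.003, -0.003]
contact_force: [0.3, -0.0, 0.3]
grip_width: 72.8
time_s: 22.13
tcp_pos: [346.9, -317.1, 220.8]
eef_rot: [0.999, -0.046, -0.006, -0.006]
contact_force: [0.1, 0.1, -0.2]
grip_width: 72.7
top hook_center [(0.69, [318.0, 189.0], [526.0, -148.0]), (0.6, [214.0, 158.0], [592.0, 67.0]), (0.41, [221.0, 257.0], [389.0, 45.0])]
top bracket_center [(0.75, [402.0, 190.0], [530.0, -328.0])]
side hook_center [(0.82, [377.0, 297.0], [389.0, 71.0]), (0.72, [305.0, 218.0], [524.0, -143.0]), (0.5, [252.0, 297.0], [588.0, 84.0])]
side bracket_center [(0.57, [310.0, 181.0], [530.0, -339.0])]
[ 0.00e+00 -3.20e+01 -2.38e+01 -1.00e-02  9.00e-02  0.00e+00] [-0.09  0.02  0.03] [ 0.4  0.4 -0.6] [-8.8780e-01  1.3230e-01  1.7210e+00 -1.4000e-03  1.3043e+00  7.7540e-01] [ 346.8 -317.1  221.2]
```

View pics/c18.png

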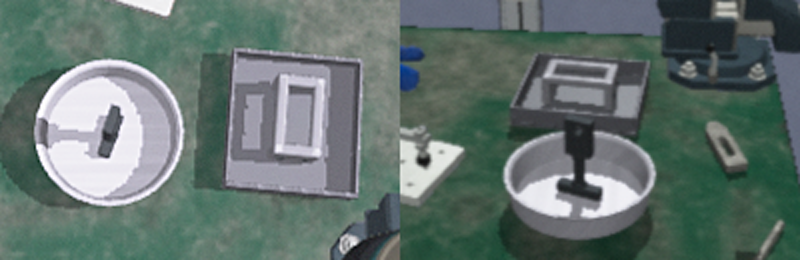

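The top view shows the hook standing in the dish, crop ~(110,132), and the bracket feet down in the tray, crop ~(298,115). Both are well inside and the robot is clear of everything.

```bash
python3 - <<'E'
from h import *
print(r.close_job())
E
```

```text
the job is handed in; nothing more can be done
None
```

The hook is standing in the round dish and the bracket is feet down in the grey tray; I handed the job in at about 22 s of the 58 s. I did not do the quarter-turn twist, because it was not needed.

**Twist:** The task said the head starts 60–120° from the slot, but both cameras showed it already lined up. Hook and slot both measured about -19 to -20° yaw. I lifted gently while watching the bracket. The head passed through with only the hook's weight on the wrist (about 2 N), and the bracket did not move.

**Final positions:** Both parts looked at rest in the last pictures. The two cameras agreed to within about 11 mm.

| Part | Estimated position (mm) | Distance from container centre | Limit |
|---|---|---|---|
| Hook | (525, -145) | about 10 mm | 60 mm |
| Bracket | (530, -334) | about 5 mm | 55 mm |

- **Clearance:** The arm was clear of everything, with no contact force beyond sensor noise.
- **Lowering the bracket:** The last few small steps into the tray showed no movement or force change. I raised it slightly and lowered it again, and that confirmed the feet were on the tray floor before I let go.

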